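# Close the adjustable wrench on the jig's nut and tighten the shoe onto the board

## Task

Pick up the adjustable wrench, lay it flat on the clamping jig with its open jaws around the big brass nut, and roll the wrench's worm until the jaws close snugly on the nut. Only then swing the handle clockwise (seen from above) until the red shoe is firmly against the oak board, and leave the wrench lying there snug on the nut. Choose a direction for the handle that has room to swing: do not shift or knock over anything else on the bench.

Things in the scene. Friction and masses are not known exactly. Their poses are not given: they have to be found in the camera images.
- wrench_grip (a point): Adjustable wrench (steel, blue grip, 210 mm long, 20 mm thick, 0.55 kg), lying flat: a point on its handle half-way up, 90 mm behind wrench_seat (x = -90). All wrench points share its axes: x from handle to jaws, y to the fixed jaw, z up. Handle: a bar 26 mm wide, 20 mm thick, x -190 to -78 mm from wrench_seat; head x -80 to +20, y -46 to +34 mm. Balances near x = -70 mm.
- wrench_seat (a point): Point of the wrench, half-way up its 20 mm, where the nut's centre lies when the jaws are closed on it. Fixed jaw's flat inner face at y = +18 mm, movable jaw's at y = -32 mm + joint jaw; both run along x from -22 to +18 mm. Throat wall at x = -24 mm. The jaws are open at +x, above and below.
- worm_top (a point): Top of the worm, a knurled roller 28 mm in diameter, 24 mm long along the wrench's y, 48 mm behind wrench_seat, its top 30 mm above the wrench's underside (10 mm proud of the face). Press on it from above (10 to 16 N) and drag towards the jaws (+x) to close them, a 20 mm stroke closing about 1.5 mm: several strokes. The drag slides the wrench until its throat meets the nut.
- worm (a joint): Roll of the worm in rad, growing as the jaws close; 1.1 mm of jaw per rad. Stiff (0.055 N m): it stays where it is left and holds the jaw against up to about 50 N, so do not force the handle hard once the shoe bears on the board.
- jaw (a joint): Closing travel of the movable jaw in m, towards +y of the wrench: 0 wide open (jaws 50 mm apart), jaw opening = 50 mm - value; 0.014 is closed on the 36 mm nut. It starts between 0.001 and 0.006.
- nut_mid (a point): Centre of the brass hex nut on the jig, 12 mm above the jig's base (24 mm above the bench); x points to a corner, z up. 36 mm across flats, 41.6 mm across corners, its top 24 mm above the base, a 16 mm bolt stub to 30 mm. The wrench's x must lie along a line through two opposite corners (nut's x turned by any multiple of 60 degrees), so that the jaws face two flats. Turning it takes 0.4 N m.
- nut (a joint): Turn of the nut in rad, growing clockwise seen from above; starts between 0 and 0.3; at 0.95 it stops hard, where the shoe bears on the board. It stays where it is left.
- jig: Clamping jig, fixed; origin on the nut's axis at bench height, x from the nut to shoe, board and fence. Plywood base 12 mm thick, x -75 to +160, y -95 to +95 mm. Red shoe 27 mm above the base, 130 mm long along y, near face at x = 52 mm, moves 12 mm/rad of nut in +x; oak board x 78 to 123, 30 mm high, 150 mm long; dark fence 45 mm high behind. The handle may overhang the open sides.
- jar_mid (a point): Centre of a small amber jar with black lid, 52 mm in diameter, 62 mm high, upright on the bench near the jig.
- offcut_mid (a point): Centre of a loose wooden offcut, 45 x 45 x 60 mm high, on the bench near the jig.
- scraper_mid (a point): Centre of a flat steel scraper plate 60 x 45 x 4 mm lying on the bench near the jig; the handle, lying on the 12 mm base, passes over it.
- mallet_mid (a point): A point on the handle axis of a mallet lying on the bench, 30 mm up: black rubber head 60 mm in diameter and 110 mm across, centred 75 mm ahead (+x), wooden handle to 100 mm behind.
- glue_mid (a point): Centre of an upright cream glue bottle, 72 mm in diameter, 170 mm high.
- spray_mid (a point): Centre of an upright blue spray can, 66 mm in diameter, 190 mm high.
- gauge_mid (a point): Centre of a small dark wooden gauge bar, 100 x 16 x 14 mm, lying loose along the top of the oak board.
Mind the look-alikes: they are no part of the job. There is more than one size of the part that bears wrench_grip; the job needs the larger.

How it is judged:
By the outcome, as a careful person would: the job done as asked, in the order asked, and still so for the second after the job is handed in, with the robot touching nothing.
It also fails if it takes over 72 s, if anything falls off the work surface, if the arm or the gripper's body presses on something with over 40 N, if the wrist force passes 120 N, or if a joint passes its speed limit or range.

## Robot

A 6-joint arm with a two-finger parallel gripper is mounted at the origin on the work surface. World frame = base frame: x ahead of the robot, y to its left, z up, the work surface at z = 0. Lengths are in m, angles in rad, forces in N, time in s.
With the tool pointing down it reaches from about 0.25 to 0.725 m from the base axis. Payload 4 kg.
Tool frame: the origin (TCP) lies at the very end of the fingers, on their centre line; the grasp point (between the pads) lies 19 mm behind it; x points along the fingers, y is the direction in which the jaws open and shut, and the axes are right-handed (so a half turn about x gives the same grasp; the last joint's range is limited). The gripper opens to 85 mm and grips with 20 to 120 N. Pads are 22 mm wide; open, the fingers measure 114 mm over their backs; the gripper's body (76 mm by 85 mm) begins 54 mm behind the grasp point. The pads swing forward as they close: fully open they stand 13 mm farther back than shut.
Start: joints at [1.243, 0.241, 0.005, 1.335, 0, 1.571], TCP at [0.161, 0.473, 0.231] pointing down, gripper open.
Joint ranges: [-2.72, 2.72], [-1.05, 1.87], [-1.09, 1.28], [-1.99, 2.15], [-1.42, 1.44], [-3.14, 3.14]. Speed limits (rad/s): [2.79, 2.79, 3.14, 3.14, 3.14, 3.14].

## Interface

Orientations are given as a unit quaternion [x, y, z, w].
In Python, from workcell import get_obs, camera, job_done gives the robot as it stands. The module is installed in compiled form; this text tells all that it offers.
- The arm moves only by the tool arm_command, never from a script. Its argument "motion" is a list of rows, each an object of numbers: "x", "y", "z": the shift along the tool's x, y, z in m; "roll": the turn about the tool's x in rad; "fingers": the opening, from 0 (shut) to 1 (fully open). A call has 1 to 20 rows; each row shifts and turns the pose as measured when the row begins, along the tool's axes as they then stand; what a row does not reach is not made up. A row lasts 1/12 s, in which the tool goes at most 41.7 mm and 7.16 degrees, less where a joint would pass 70% of its speed; a pose out of reach is approached as far as the arm can. A call is refused whole if a number of a shift passes 0.0417 or a number of a turn 0.125, either way. A call with a gripper value outside its range is refused whole. The fingers move at their own pace and stop on an object; the grip force is fixed at half the most. Time passes only in rows, so rows that do not move let the fingers close. It gives the time, the measured TCP pose, the force and the opening at its end, in the units of the state.
- get_obs(): the state, without advancing time (a new reading comes with each control period).
- camera(name): name is "scene" or "top" or "wrist"; returns a dict with "frame" (420x560x3 uint8, red, green, blue), "intrinsics" (3x3 intrinsics, pixels), "rvec" (rotation vector, rad) and "tvec" (3), from world to camera coordinates, as OpenCV has them. Camera axes: x right, y down, z forward; pixel columns grow to the right and rows downward; lengths in m; the calibration is good to about 2 mm. The wrist camera is an equidistant fisheye: a pixel r from the principal point sees the ray r / f radians off the axis. A picture is of the moment at which its call begins. There is no depth.
- job_done(): hands the job in, once; it reports no verdict.
The state is a dict: "clock": time; "joint_pos": joint angles; "joint_vel": joint speeds; "tau": joint torques, N m; "eef_pos": TCP position; "tool_rot": TCP orientation; "ft_force": force on the tool from outside, world axes, zero at the start; "ft_torque": the same for the moment, N m; "grip_width": finger opening in m.
Only numpy, scipy, OpenCV 4.12 (cv2) and the standard library are available. Lean on these libraries where they do the work, as an engineer would, in place of code of your own. Each camera call takes 0.05 s, during which the arm holds its last target.

## Working session

There is one attempt and no reset: what is moved stays moved. The work goes in short steps, Python scripts to look and compute and a tool call to move; the robot and the scene stay as the last step left them, time stands still between calls to the robot, and variables do not carry over. Pictures are saved under pics/ and viewed, and the job is handed in when it is done.

Besides the shell and the picture viewer there is one more tool, called after "Request:" as name([rows], argument=value, ...), one row to a line, values as JSON. arm_command: Moves the arm, as the interface text tells. Its arguments: {"type":"object","properties":{"motion":{"type":"array","items":{"type":"object","properties":{"x":{"type":"number"},"y":{"type":"number"},"z":{"type":"number"},"roll":{"type":"number"},"fingers":{"type":"number"}}}}},"required":["motion"]}

```bash
ls; mkdir -p pics
cat > look.py <<'E'
import sys,cv2
from workcell import camera,get_obs
for n in sys.argv[2:]:
    c=camera(n); cv2.imwrite(f"pics/{sys.argv[1]}_{n}.png",cv2.cvtColor(c["frame"],cv2.COLOR_RGB2BGR))
    import pickle; pickle.dump(c,open(f"pics/{sys.argv[1]}_{n}.pkl","wb"))
o=get_obs(); print(o["clock"],o["eef_pos"],o["tool_rot"],o["ft_force"],o["grip_width"])
E
python3 look.py a top scene wrist
```

```text
pics
0.15 [0.16081551 0.47292874 0.23061044] [ 0.11481935  0.69773146 -0.11593937  0.69752806] [-0.30169225 -0.55349305 -0.38694437] 0.0855317548437245
```

View pics/a_top.png

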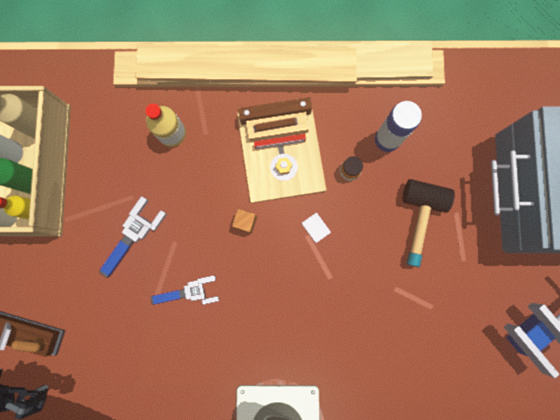

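View pics/a_scene.png

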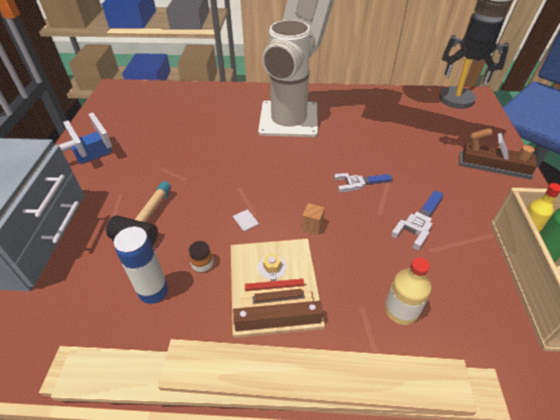

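View pics/a_wrist.png

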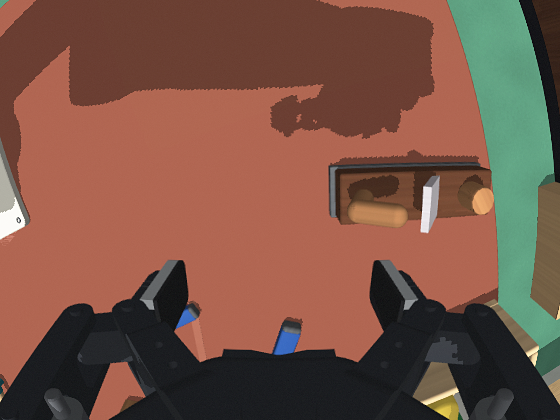

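The top view shows the robot base at (278,410). The larger wrench is at (133,235), a small one at (190,293), and the jig's nut at (284,167). The offcut is at (243,221), the scraper at (316,228), the jar at (351,168), the mallet at (425,215), the glue at (166,127) and the spray can at (400,125). I'll zoom in next and take measurements.

```bash
cat > h.py <<'E'
import numpy as np,cv2,pickle
from scipy.spatial.transform import Rotation as R
def load(n): return pickle.load(open(f"pics/{n}.pkl","rb"))
def ray(c,uv,fish=False):
    K=np.array(c["intrinsics"]);Rm=R.from_rotvec(np.ravel(c["rvec"])).as_matrix();t=np.ravel(c["tvec"])
    uv=np.atleast_2d(np.asarray(uv,float))
    x=(uv[:,0]-K[0,2])/K[0,0];y=(uv[:,1]-K[1,2])/K[1,1]
    if fish:
        r=np.hypot(x,y)+1e-12; d=np.stack([np.sin(r)*x/r,np.sin(r)*y/r,np.cos(r)],1)
    else: d=np.stack([x,y,np.ones_like(x)],1)
    return -Rm.T@t, d@Rm
def onplane(c,uv,z,fish=False):
    o,d=ray(c,uv,fish); s=(z-o[2])/d[:,2]; return o+d*s[:,None]
def proj(c,P,fish=False):
    P=np.atleast_2d(np.asarray(P,float));K=np.array(c["intrinsics"]);Rm=R.from_rotvec(np.ravel(c["rvec"])).as_matrix();q=P@Rm.T+np.ravel(c["tvec"])
    if fish:
        r=np.hypot(q[:,0],q[:,1]);th=np.arctan2(r,q[:,2]);q=np.stack([q[:,0]/r*th,q[:,1]/r*th,np.ones_like(r)],1)
    return np.stack([K[0,0]*q[:,0]/q[:,2]+K[0,2],K[1,1]*q[:,1]/q[:,2]+K[1,2]],1)
def crop(src,dst,x0,y0,x1,y1,s):
    im=cv2.imread(f"pics/{src}.png")[y0:y1,x0:x1]; cv2.imwrite(f"pics/{dst}.png",cv2.resize(im,None,fx=s,fy=s,interpolation=cv2.INTER_CUBIC))
E
python3 - <<'E'
from h import *
for n in ("a_top","a_scene","a_wrist"):
    c=load(n);o,d=ray(c,[[280,210]],n[-1]=='t');print(n,o,d,np.array(c["intrinsics"])[[0,1,0,1],[0,1,2,2]])
crop("a_top","a_t1",80,170,230,320,5)
crop("a_top","a_t2",220,85,370,245,5) if 0 else crop("a_top","a_t2",220,90,380,210,5)
E
```

```text
a_top [ 0.37306166 -0.01994643  1.10338118] [[ 0.12856824  0.01232124 -0.9916338 ]] [443.87745798 443.87745798 281.32181282 208.57324882]
a_scene [1.16245909 0.03850377 0.77900168] [[-0.68408215 -0.04179605 -0.72822963]] [397.94915706 397.94915706 277.77623582 209.37525363]
a_wrist [0.09347962 0.49585606 0.37239633] [[ 0.26893993 -0.08817398 -0.95911244]] [325.1922621  325.1922621  278.49107818 208.57824688]
```

Run:
```python
from h import *
crop("a_top","a_t1",90,180,190,280,6)
crop("a_scene","a_s1",210,225,340,335,6)
```

```text
(no output)
```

View pics/a_t1.png

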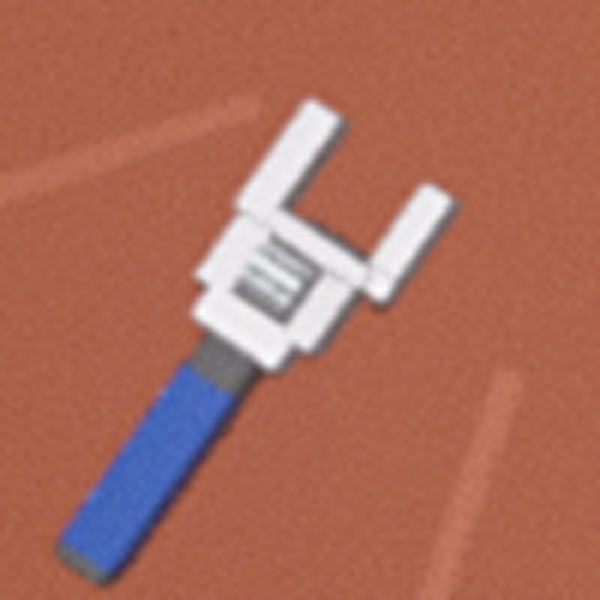

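View pics/a_t2.png

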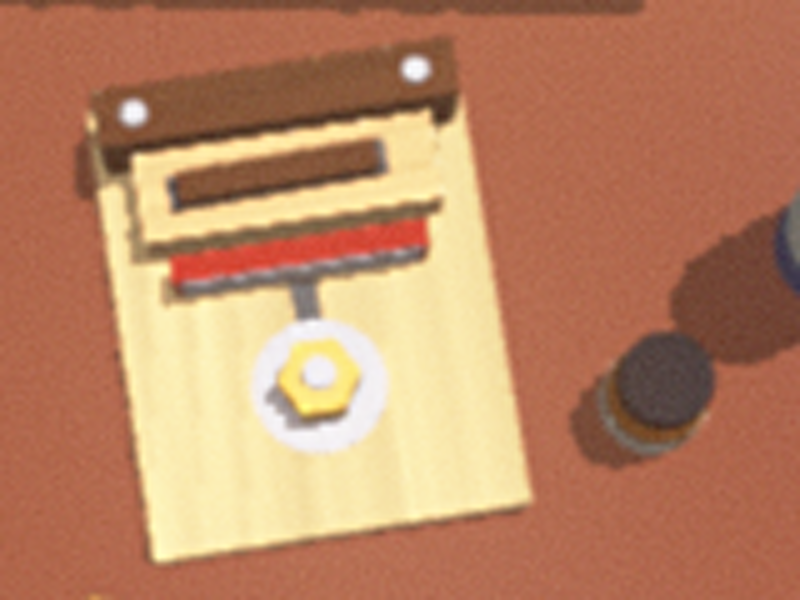

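View pics/a_s1.png

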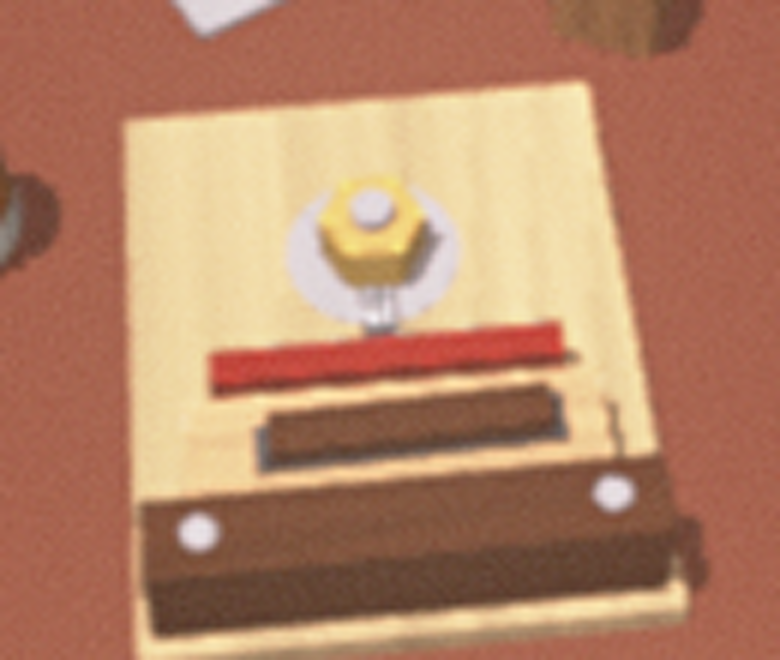

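```bash
cat > m1.py <<'E'
from h import *
t=load("a_top");s=load("a_scene")
def masks(c,name):
    hsv=cv2.cvtColor(c["frame"],cv2.COLOR_RGB2HSV)
    return hsv
hsv=masks(t,"t")
blue=cv2.inRange(hsv,(105,120,60),(125,255,255))
n,l,st,ce=cv2.connectedComponentsWithStats(blue)
for i in range(1,n):
    if st[i,4]>50:
        pts=np.argwhere(l==i)[:,::-1]; r=cv2.minAreaRect(pts.astype(np.float32)); b=cv2.boxPoints(r)
        P=onplane(t,b,0.018); print("blue",ce[i],st[i,4],np.round(P[:,:2],4).tolist(),onplane(t,[ce[i]],0.018)[0])
def px(l,x0,y0,s): return [((u+.5)/s-.5+x0,(v+.5)/s-.5+y0) for u,v in l]
w=px([(318,108),(435,195),(243,205),(385,298),(85,565),(275,365),(195,315)],90,180,6)
print("wrench tipF,tipM,..",onplane(t,w,0.02)[:,:2].round(4).tolist())
j=px([(152,562),(532,503)],220,90,5);print("jig near",onplane(t,j,0.012)[:,:2].round(4).tolist())
nn=px([(319,375)],220,90,5);print("nut",onplane(t,nn,0.036)[:,:2])
nn=px([(319,370)],220,90,5);print("stub",onplane(t,nn,0.042)[:,:2])
nn=px([(319,384)],220,90,5);print("washer",onplane(t,nn,0.013)[:,:2])
sh=px([(168,268),(427,222),(175,290),(425,255)],220,90,5);print("shoe top",onplane(t,sh,0.039)[:,:2])
print("board",onplane(t,px([(145,245),(437,205)],220,90,5),0.042)[:,:2])
gg=px([(672,375)],220,90,5);print("jar",onplane(t,gg,0.062)[:,:2])
# offcut, scraper
print("offcut top",onplane(t,[(244,218)],0.06)[:,:2],"scraper",onplane(t,[(316.5,227.5)],0.004)[:,:2])
print("mallet head",onplane(t,[(429,196)],0.05)[:,:2],"glue base", onplane(t,[(170,135)],0.05)[:,:2],"spray",onplane(t,[(388,143)],0.02)[:,:2])
so,sd=[],[]
print("scene nut top",onplane(s,px([(373,210)],210,225,6),0.042)[:,:2])
print("scene jar",onplane(s,[(199,250)],0.062)[:,:2],onplane(s,[(405,288)],0.1)[:,:2],onplane(s,[(133,240)],.18)[:,:2],onplane(s,[(314,212)],.06)[:,:2])
E
python3 m1.py
```

```text
blue [114.37119114 257.96398892] 361 [[0.368, 0.4308], [0.438, 0.3847], [0.4235, 0.3634], [0.3538, 0.4096]] [0.39557821 0.39732721 0.018     ]
blue [165.94974874 296.83919598] 199 [[0.3047, 0.3013], [0.3181, 0.2393], [0.3008, 0.2349], [0.2874, 0.2968]] [0.30268493 0.26784797 0.018     ]
blue [539.90123457 335.83209877] 405 [[0.2183, -0.5868], [0.2496, -0.6209], [0.2128, -0.6558], [0.1818, -0.6217]] [ 0.2141832  -0.62154982  0.018     ]
wrench tipF,tipM,.. [[0.5444, 0.3341], [0.5082, 0.2843], [0.504, 0.3633], [0.4657, 0.3032], [0.3575, 0.4204], [0.4383, 0.3471], [0.4587, 0.3808]]
jig near [[0.5346, 0.0683], [0.5644, -0.1209]]
nut [[ 0.62399125 -0.01479995]]
stub [[ 0.62508026 -0.01482602]]
washer [[ 0.62478011 -0.01469434]]
shoe top [[ 0.67732619  0.05980834]
 [ 0.70062672 -0.06814529]
 [ 0.66616091  0.05624147]
 [ 0.68381938 -0.06707001]]
board [[ 0.68814874  0.07105092]
 [ 0.70835868 -0.07298999]]
jar [[ 0.61781155 -0.18399408]]
offcut top [[0.48919972 0.07817842]] scraper [[ 0.47183959 -0.09700808]]
mallet head [[ 0.54366029 -0.3637758 ]] glue base [[0.69506278 0.26348893]] spray [[ 0.68298092 -0.27677913]]
scene nut top [[ 0.62581152 -0.01415646]]
scene jar [[ 0.62205325 -0.1792456 ]] [[0.72346241 0.25695111]] [[ 0.69328467 -0.27631941]] [[0.48976914 0.08136405]]
```

```bash
cat > go.py <<'E'
# usage: go.py x y z yaw_of_tool_y_deg(mod 180)  -> prints tool shift & roll needed
import sys
from h import *
from workcell import get_obs
o=get_obs();T=R.from_quat(o["tool_rot"]).as_matrix();p=np.array(o["eef_pos"])
print("p",p.round(4),"tool x",T[:,0].round(3),"y",T[:,1].round(3),"z",T[:,2].round(3),"j",np.round(o["joint_pos"],2),"F",np.round(o["ft_force"],1),"M",np.round(o["ft_torque"],2),"w",round(o["grip_width"],4),"t",round(o["clock"],2))
yy=np.degrees(np.arctan2(T[1,1],T[0,1]));print("tool y yaw",yy.round(2))
if len(sys.argv)>1:
    x,y,z,yaw=map(float,sys.argv[1:5])
    d=np.array([x,y,z])-p; s=T.T@d
    dy=(yaw-yy+90)%180-90
    # tool x points down: roll + about tool x => yaw negative
    roll=-np.radians(dy)
    print("shift tool xyz mm",(s*1000).round(1),"dist",np.linalg.norm(s).round(3),"rows",np.ceil(np.linalg.norm(s)/.04),"roll",roll.round(3),"alt",(roll-np.sign(roll)*np.pi).round(3))
E
python3 go.py 0.42 0.36 0.15 57
python3 - <<'E'
from h import *
from workcell import get_obs
o=get_obs();T=R.from_quat(o["tool_rot"]).as_matrix();c=load("a_wrist")
Rm=R.from_rotvec(np.ravel(c["rvec"])).as_matrix();t=np.ravel(c["tvec"])
print("cam in tool",T.T@(-Rm.T@t-o["eef_pos"]),"cam axes in tool\n",T.T@Rm.T)
E
```

```text
p [0.1608 0.4729 0.2306] tool x [-0.001 -0.002 -1.   ] y [ 0.322  0.947 -0.002] z [ 0.947 -0.322 -0.   ] j [1.24 0.24 0.   1.34 0.   1.57] F [-0.3 -0.6 -0.4] M [-0.   -0.02  0.02] w 0.0855 t 0.15
tool y yaw 71.22
shift tool xyz mm [ 80.6 -23.3 281.7] dist 0.294 rows 8.0 roll 0.248 alt -2.893
cam in tool [-0.14178395 -0.00020182 -0.07113575] cam axes in tool
 [[-3.98505468e-04 -2.78833290e-01  9.60339439e-01]
 [ 9.99999080e-01 -1.35633127e-03  2.11537619e-05]
 [ 1.29664004e-03  9.60338564e-01  2.78833573e-01]]
```

```bash
python3 go.py 0.41 0.38 0.15 56
```

```text
p [0.1608 0.4729 0.2306] tool x [-0.001 -0.002 -1.   ] y [ 0.322  0.947 -0.002] z [ 0.947 -0.322 -0.   ] j [1.24 0.24 0.   1.34 0.   1.57] F [-0.3 -0.6 -0.4] M [-0.   -0.02  0.02] w 0.0855 t 0.15
tool y yaw 71.22
shift tool xyz mm [ 80.6  -7.6 265.8] dist 0.278 rows 7.0 roll 0.266 alt -2.876
```

Request:
arm_command([
  {"x":0.006,"z":0.033},
  {"x":0.006,"z":0.033},
  {"x":0.008,"z":0.033},
  {"x":0.008,"z":0.033},
  {"x":0.01,"z":0.033},
  {"x":0.01,"z":0.033},
  {"x":0.01,"z":0.033},
  {"x":0.01,"z":0.033},
  {"x":0.01,"z":0.02},
  {"roll":0.09},
  {"roll":0.09},
  {"roll":0.086},
  {},
])

```text
schema error: expected keys x, y, z, roll, fingers
```

```bash
python3 look.py b wrist; python3 go.py 0.41 0.38 0.15 56
```

```text
0.2 [0.1608667  0.47301243 0.23073802] [ 0.11491417  0.69770038 -0.11584167  0.69755976] [-0.03350683  0.52327436 -0.18093174] 0.08533906023640414
p [0.1609 0.473  0.2307] tool x [-0.    -0.001 -1.   ] y [ 0.322  0.947 -0.001] z [ 0.947 -0.322  0.   ] j [ 1.24  0.24  0.    1.34 -0.    1.57] F [-0.   0.5 -0.2] M [ 0.06  0.01 -0.01] w 0.0853 t 0.2
tool y yaw 71.22
shift tool xyz mm [ 80.8  -7.7 265.8] dist 0.278 rows 7.0 roll 0.266 alt -2.876
```

View pics/b_wrist.png

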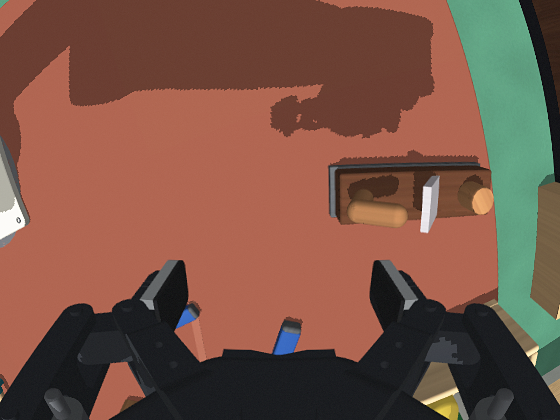

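The move was refused because every row needs all five keys. The picture hasn't changed, with the wrench's blue end at (288,335). I'll send it again with full rows.

Request:
arm_command([
  {"x":0.006,"y":-0.001,"z":0.03,"roll":0,"fingers":1},
  {"x":0.008,"y":-0.001,"z":0.03,"roll":0,"fingers":1},
  {"x":0.01,"y":-0.001,"z":0.03,"roll":0,"fingers":1},
  {"x":0.01,"y":-0.001,"z":0.03,"roll":0,"fingers":1},
  {"x":0.01,"y":-0.001,"z":0.03,"roll":0,"fingers":1},
  {"x":0.01,"y":-0.001,"z":0.03,"roll":0,"fingers":1},
  {"x":0.01,"y":-0.001,"z":0.03,"roll":0,"fingers":1},
  {"x":0.01,"y":0,"z":0.03,"roll":0,"fingers":1},
  {"x":0.006,"y":0,"z":0.025,"roll":0,"fingers":1},
  {"x":0,"y":0,"z":0,"roll":0.09,"fingers":1},
  {"x":0,"y":0,"z":0,"roll":0.09,"fingers":1},
  {"x":0,"y":0,"z":0,"roll":0.086,"fingers":1},
  {"x":0,"y":0,"z":0,"roll":0,"fingers":1},
])

```text
clock: 1.28
eef_pos: [0.4203, 0.3767, 0.1423]
tool_rot: [0.208, 0.677, -0.212, 0.674]
ft_force: [0.0, 1.2, 0.0]
grip_width: 0.0854
```

```bash
python3 look.py c wrist; python3 go.py 0.41 0.38 0.15 56
```

```text
1.3333 [0.42018061 0.37672894 0.1422763 ] [ 0.2071942   0.67711988 -0.21047711  0.67400194] [ 0.73661078 -0.49061596 -0.85023889] 0.08525467953518163
p [0.4202 0.3767 0.1423] tool x [-0.006 -0.003 -1.   ] y [ 0.564  0.826 -0.006] z [ 0.826 -0.564 -0.003] j [0.73 0.42 0.03 1.18 0.   1.33] F [ 0.7 -0.5 -0.9] M [ 0.02 -0.02 -0.07] w 0.0853 t 1.33
tool y yaw 55.64
shift tool xyz mm [ -7.7  -3.1 -10.3] dist 0.013 rows 1.0 roll -0.006 alt 3.135
```

View pics/c_wrist.png

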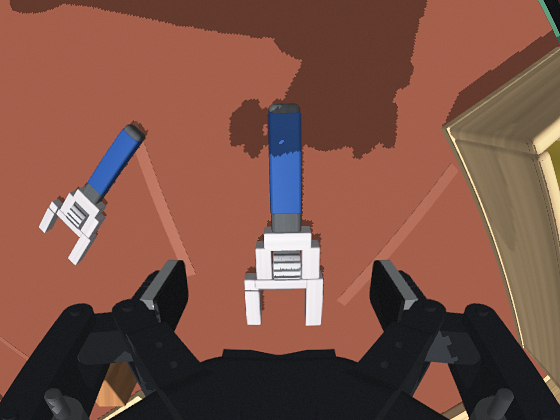

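Run:
```python
from h import *
c=load("c_wrist")
crop("c_wrist","c_w1",225,90,345,340,2.4) if 0 else crop("c_wrist","c_w1",225,210,345,335,5)
hsv=cv2.cvtColor(c["frame"],cv2.COLOR_RGB2HSV)
b=cv2.inRange(hsv,(105,110,40),(125,255,255)); b[:, :240]=0; b[:,330:]=0
for r in (125,150,180,205):
    xs=np.where(b[r]>0)[0]; P=onplane(c,[(xs.min()-.5,r),(xs.max()+.5,r)],.02,True); print(r,xs.min(),xs.max(),P[:,:2].round(4).tolist(),"w",np.linalg.norm(P[0]-P[1]).round(4))
ys=np.where(b[:,285]>0)[0];print("blue y",ys.min(),ys.max(),onplane(c,[(285,ys.min()),(285,ys.max())],.02,True))
```

```text
125 269 300 [[0.362, 0.4062], [0.3765, 0.4274]] w 0.0258
150 269 300 [[0.3787, 0.3945], [0.3935, 0.416]] w 0.026
180 270 300 [[0.3997, 0.3809], [0.4142, 0.402]] w 0.0257
205 271 301 [[0.4177, 0.3693], [0.4325, 0.3908]] w 0.0262
blue y 113 213 [[0.3614798  0.42261638 0.02      ]
 [0.430464   0.37538391 0.02      ]]
```

View pics/c_w1.png

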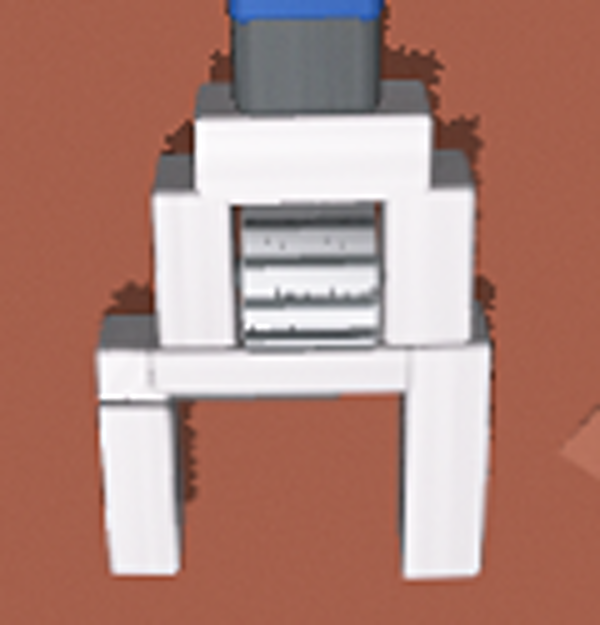

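Run:
```python
from h import *
c=load("c_wrist")
f=lambda l:[((u+.5)/5-.5+225,(v+.5)/5-.5+210) for u,v in l]
P=onplane(c,f([(402,393),(404,575),(180,397),(178,572),(481,575),(112,572),(490,348)]),.02,True)[:,:2]
print(P.round(4))
L=np.array([[.36925,.4168],[.3861,.40525],[.40695,.39145],[.4251,.38005]])
d=L[-1]-L[0];d/=np.linalg.norm(d);print("heading",np.degrees(np.arctan2(d[1],d[0])))
m=L.mean(0);n=np.array([-d[1],d[0]])
for p in P: print("x,y rel to line pt",((p-m)@d).round(4),((p-m)@n).round(4))
print(m)
```

```text
[[0.5016 0.3496]
 [0.5378 0.327 ]
 [0.4789 0.315 ]
 [0.5117 0.2906]
 [0.5469 0.3395]
 [0.5045 0.2796]
 [0.503  0.3681]]
heading -33.34541754356225
x,y rel to line pt 0.1144 0.0168
x,y rel to line pt 0.1569 0.0179
x,y rel to line pt 0.1144 -0.0246
x,y rel to line pt 0.1552 -0.0269
x,y rel to line pt 0.1577 0.0333
x,y rel to line pt 0.1552 -0.0401
x,y rel to line pt 0.1053 0.033
[0.39685   0.3983875]
```

```bash
python3 go.py 0.4344 0.3737 0.004 56.65
```

```text
p [0.4202 0.3767 0.1423] tool x [-0.006 -0.003 -1.   ] y [ 0.564  0.826 -0.006] z [ 0.826 -0.564 -0.003] j [0.73 0.42 0.03 1.18 0.   1.33] F [ 0.7 -0.5 -0.9] M [ 0.02 -0.02 -0.07] w 0.0853 t 1.33
tool y yaw 55.64
shift tool xyz mm [138.2   6.3  13.8] dist 0.139 rows 4.0 roll -0.018 alt 3.124
```

Request:
arm_command([
  {"x":0.02,"y":0.002,"z":0.005,"roll":-0.018,"fingers":1},
  {"x":0.02,"y":0.002,"z":0.004,"roll":0,"fingers":1},
  {"x":0.02,"y":0.002,"z":0.004,"roll":0,"fingers":1},
  {"x":0.02,"y":0,"z":0,"roll":0,"fingers":1},
  {"x":0.015,"y":0,"z":0,"roll":0,"fingers":1},
  {"x":0,"y":0,"z":0,"roll":0,"fingers":1},
])

```text
clock: 1.83
eef_pos: [0.435, 0.3768, 0.0462]
tool_rot: [0.197, 0.68, -0.196, 0.679]
ft_force: [-1.8, 0.7, 0.0]
grip_width: 0.0851
```

```bash
python3 go.py 0.4344 0.3737 0.004 56.65
```

```text
p [0.435  0.3768 0.0462] tool x [-0.001  0.001 -1.   ] y [0.534 0.846 0.001] z [ 0.846 -0.534 -0.001] j [ 0.71  0.53 -0.08  0.97  0.    1.28] F [-1.8  0.7  0. ] M [ 0.01  0.02 -0.  ] w 0.0851 t 1.83
tool y yaw 57.73
shift tool xyz mm [42.2 -3.   1.2] dist 0.042 rows 2.0 roll 0.019 alt -3.123
```

Request:
arm_command([
  {"x":0.016,"y":-0.003,"z":0.001,"roll":0.018,"fingers":1},
  {"x":0.014,"y":0,"z":0,"roll":0,"fingers":1},
  {"x":0.01,"y":0,"z":0,"roll":0,"fingers":1},
  {"x":0,"y":0,"z":0,"roll":0,"fingers":1},
])

```text
clock: 2.17
eef_pos: [0.4342, 0.3754, 0.0071]
tool_rot: [0.201, 0.678, -0.199, 0.678]
ft_force: [0.0, 0.2, -0.9]
grip_width: 0.0853
```

```bash
python3 go.py 0.4344 0.3737 0.004 56.65
```

```text
p [0.4342 0.3754 0.0071] tool x [ 0.001  0.003 -1.   ] y [0.543 0.84  0.003] z [ 0.84  -0.543 -0.001] j [ 0.71  0.57 -0.12  0.88  0.    1.29] F [ 0.   0.2 -0.9] M [-0.02  0.01 -0.  ] w 0.0853 t 2.17
tool y yaw 57.14
shift tool xyz mm [ 3.1 -1.4  1.1] dist 0.004 rows 1.0 roll 0.009 alt -3.133
```

Request:
arm_command([
  {"x":0.003,"y":-0.001,"z":0.001,"roll":0.008,"fingers":1},
  {"x":0,"y":0,"z":0,"roll":0,"fingers":0.4},
  {"x":0,"y":0,"z":0,"roll":0,"fingers":0.2},
  {"x":0,"y":0,"z":0,"roll":0,"fingers":0},
  {"x":0,"y":0,"z":0,"roll":0,"fingers":0},
  {"x":0,"y":0,"z":0,"roll":0,"fingers":0},
  {"x":0,"y":0,"z":0,"roll":0,"fingers":0},
])

```text
clock: 2.75
eef_pos: [0.4356, 0.3749, 0.0085]
tool_rot: [0.204, 0.677, -0.2, 0.678]
ft_force: [1.2, 1.0, -5.4]
grip_width: 0.0241
```

```bash
python3 go.py 0.4344 0.3737 0.004 56.65
```

```text
p [0.4356 0.3749 0.0085] tool x [ 0.004  0.005 -1.   ] y [0.548 0.837 0.006] z [ 0.837 -0.548  0.001] j [ 0.71  0.57 -0.12  0.87  0.    1.29] F [ 1.2  1.  -5.4] M [ 0.19 -0.07  0.01] w 0.0241 t 2.75
tool y yaw 56.79
shift tool xyz mm [ 4.5 -1.7 -0.3] dist 0.005 rows 1.0 roll 0.002 alt -3.139
```

Request:
arm_command([
  {"x":-0.015,"y":0,"z":0,"roll":0,"fingers":0},
  {"x":-0.025,"y":0,"z":0,"roll":0,"fingers":0},
  {"x":-0.03,"y":0,"z":0,"roll":0,"fingers":0},
  {"x":-0.03,"y":0,"z":0,"roll":0,"fingers":0},
  {"x":-0.03,"y":0,"z":0,"roll":0,"fingers":0},
  {"x":0,"y":0,"z":0,"roll":0,"fingers":0},
])

```text
clock: 3.25
eef_pos: [0.428, 0.369, 0.1326]
tool_rot: [0.197, 0.682, -0.207, 0.673]
ft_force: [2.7, 0.9, -5.3]
grip_width: 0.0242
```

```bash
python3 look.py d wrist scene top; python3 go.py 0.5 0.1 0.15 115
```

```text
3.4 [0.42444716 0.36593963 0.12547442] [ 0.19300586  0.68473078 -0.21087741  0.67039035] [-0.13908685 -0.71397557 -7.32192436] 0.024279093996319532
p [0.4244 0.3659 0.1255] tool x [-0.027 -0.018 -0.999] y [ 0.547  0.837 -0.03 ] z [ 0.837 -0.548 -0.012] j [0.71 0.45 0.02 1.18 0.   1.29] F [-0.1 -0.7 -7.3] M [ 0.08  0.08 -0.01] w 0.0243 t 3.4
tool y yaw 56.82
shift tool xyz mm [ -21.6 -181.9  208.5] dist 0.278 rows 7.0 roll -1.015 alt 2.126
```

View pics/d_wrist.png

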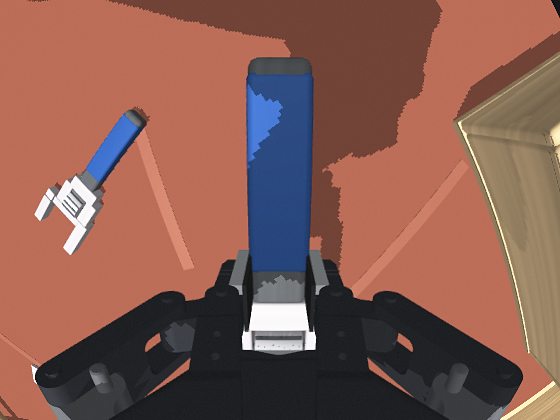

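View pics/d_scene.png

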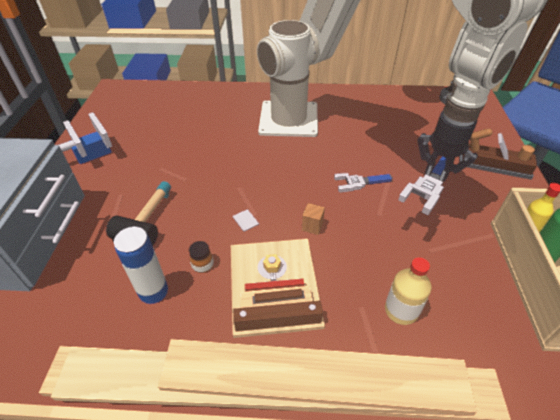

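```bash
python3 go.py 0.62 0.08 0.16 115
```

```text
p [0.4244 0.3659 0.1255] tool x [-0.027 -0.018 -0.999] y [ 0.547  0.837 -0.03 ] z [ 0.837 -0.548 -0.012] j [0.71 0.45 0.02 1.18 0.   1.29] F [-0.1 -0.7 -7.3] M [ 0.08  0.08 -0.01] w 0.0243 t 3.4
tool y yaw 56.82
shift tool xyz mm [ -34.5 -133.3  319.8] dist 0.348 rows 9.0 roll -1.015 alt 2.126
```

Request:
arm_command([
  {"x":-0.004,"y":-0.011,"z":0.02,"roll":0,"fingers":0},
  {"x":-0.004,"y":-0.011,"z":0.027,"roll":0,"fingers":0},
  {"x":-0.004,"y":-0.011,"z":0.027,"roll":0,"fingers":0},
  {"x":-0.004,"y":-0.011,"z":0.027,"roll":0,"fingers":0},
  {"x":-0.004,"y":-0.011,"z":0.027,"roll":0,"fingers":0},
  {"x":-0.004,"y":-0.011,"z":0.027,"roll":0,"fingers":0},
  {"x":-0.004,"y":-0.011,"z":0.027,"roll":0,"fingers":0},
  {"x":-0.004,"y":-0.011,"z":0.027,"roll":0,"fingers":0},
  {"x":-0.003,"y":-0.011,"z":0.027,"roll":0,"fingers":0},
  {"x":0,"y":-0.011,"z":0.027,"roll":0,"fingers":0},
  {"x":0,"y":-0.011,"z":0.027,"roll":0,"fingers":0},
  {"x":0,"y":0,"z":0,"roll":-0.1,"fingers":0},
  {"x":0,"y":0,"z":0,"roll":-0.12,"fingers":0},
  {"x":0,"y":0,"z":0,"roll":-0.12,"fingers":0},
  {"x":0,"y":0,"z":0,"roll":-0.12,"fingers":0},
  {"x":0,"y":0,"z":0,"roll":-0.12,"fingers":0},
  {"x":0,"y":0,"z":0,"roll":-0.12,"fingers":0},
  {"x":0,"y":0,"z":0,"roll":-0.12,"fingers":0},
  {"x":0,"y":0,"z":0,"roll":-0.1,"fingers":0},
  {"x":0,"y":0,"z":0,"roll":0,"fingers":0},
])

```text
clock: 5.07
eef_pos: [0.5736, 0.0822, 0.0886]
tool_rot: [-0.143, 0.744, 0.128, 0.64]
ft_force: [-0.6, 0.4, -6.8]
grip_width: 0.024
```

```bash
python3 look.py e wrist ; python3 go.py 0.62 0.08 0.16 115
```

```text
5.1167 [0.57296127 0.08207321 0.08797734] [-0.14185881  0.74478476  0.12621592  0.63971969] [-1.24231926 -0.5674485  -7.27988795] 0.023999188913601414
p [0.573  0.0821 0.088 ] tool x [-0.141 -0.05  -0.989] y [-0.373  0.928  0.007] z [ 0.917  0.37  -0.15 ] j [ 0.16  0.6   0.17  1.28 -0.03 -0.22] F [-1.2 -0.6 -7.3] M [ 0.07 -0.06 -0.01] w 0.024 t 5.12
tool y yaw 111.89
shift tool xyz mm [-77.8 -19.   31.6] dist 0.086 rows 3.0 roll -0.054 alt 3.087
```

View pics/e_wrist.png

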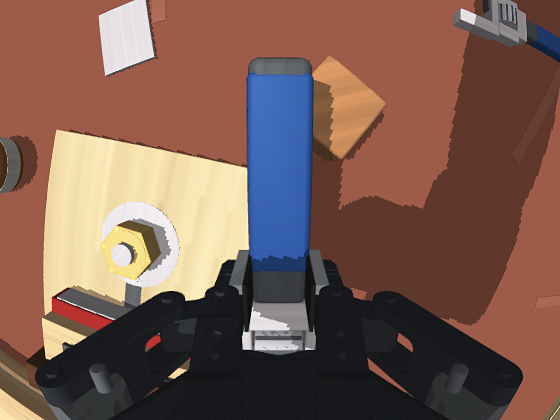

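Run:
```python
from h import *
crop("e_wrist","e_w1",80,190,200,300,6)
```

View pics/e_w1.png

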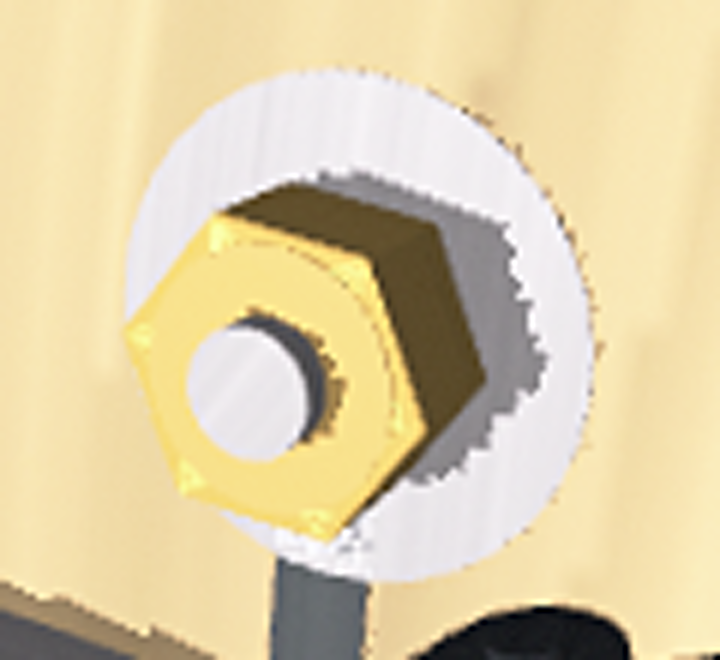

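The hex top's corners in the crop are at (220,212), (372,257), (428,430), (335,540), (183,492) and (125,332). In this view the offcut is at (347,105), the scraper at (127,35) and the jar at (8,165).

Run:
```python
from h import *
c=load("e_wrist")
f=lambda l,x0,y0,s:[((u+.5)/s-.5+x0,(v+.5)/s-.5+y0) for u,v in l]
P=onplane(c,f([(220,212),(372,257),(428,430),(335,540),(183,492),(125,332)],80,190,6),.036,True)[:,:2]
ce=P.mean(0);print("nut",ce.round(4));d=P-ce
a=np.degrees(np.arctan2(d[:,1],d[:,0]));print("r",np.linalg.norm(d,axis=1).round(4),"ang",a.round(1),"mod60",(a%60).round(1))
print("stub",onplane(c,f([(250,392)],80,190,6),.042,True)[:,:2])
# base corner & edges, obstacles
print("base corner",onplane(c,[(57,130)],.012,True)[:,:2])
print("offcut top corners",onplane(c,[(386,101),(343,159),(330,56)],.06,True)[:,:2].round(4).tolist())
print("offcut base?",onplane(c,[(343,159)],.0,True)[:,:2].round(4).tolist())
print("scraper",onplane(c,[(98,16),(152,-1),(157,57),(105,75)],.004,True)[:,:2].round(4).tolist())
```

```text
nut [ 0.6222 -0.0132]
r [0.0204 0.0207 0.0203 0.0204 0.0207 0.0208] ang [-143.3  157.9   96.9   38.8  -22.6  -81.8] mod60 [36.7 37.9 36.9 38.8 37.4 38.2]
stub [[ 0.62215514 -0.01336219]]
base corner [[ 0.56383627 -0.11760004]]
offcut top corners [[0.4693, 0.107], [0.511, 0.096], [0.4582, 0.0674]]
offcut base? [[0.5052, 0.1071]]
scraper [[0.4609, -0.129], [0.4356, -0.0843], [0.4826, -0.0552], [0.5086, -0.0945]]
```

Run:
```python
from h import *
from workcell import get_obs
o=get_obs();T=R.from_quat(o["tool_rot"]).as_matrix();p=np.array(o["eef_pos"])
c=load("e_wrist");crop("e_wrist","e_w2",235,45,325,355,1.9)
org,d=ray(c,[(247.5,100),(312,100),(248,180),(311,180),(249,240),(310.5,240),(280,58),(280,73),(280,270),(280,303)],True)
ot=T.T@(org-p);dt=d@T
for X in (-.010,-.014,-.018,-.022):
    s=(X-ot[0])/dt[:,0];Q=ot+dt*s[:,None]
    print(X,"widths",(Q[1]-Q[0])[1].round(4),(Q[3]-Q[2])[1].round(4),(Q[5]-Q[4])[1].round(4),"y mid",((Q[0]+Q[1])/2)[1].round(4),((Q[4]+Q[5])/2)[1].round(4),"z end",Q[6:,2].round(4))
```

```text
-0.01 widths 0.0259 0.0262 0.027 y mid 0.0003 0.0004 z end [-0.0946 -0.0884 -0.0029  0.0151]
-0.014 widths 0.0251 0.0254 0.0262 y mid 0.0002 0.0004 z end [-0.0939 -0.0878 -0.0049  0.0125]
-0.018 widths 0.0243 0.0246 0.0254 y mid 0.0002 0.0004 z end [-0.0932 -0.0873 -0.007   0.0099]
-0.022 widths 0.0235 0.0238 0.0246 y mid 0.0002 0.0004 z end [-0.0925 -0.0868 -0.0091  0.0073]
```

View pics/e_w2.png

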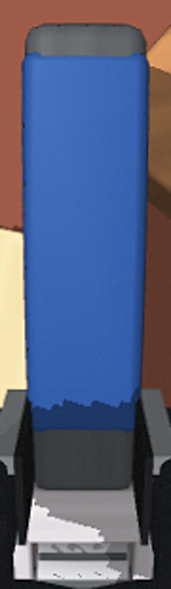

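Request:
arm_command([
  {"x":-0.003,"y":-0.023,"z":-0.02,"roll":-0.09,"fingers":0},
  {"x":-0.003,"y":-0.023,"z":-0.02,"roll":-0.09,"fingers":0},
  {"x":-0.003,"y":-0.023,"z":-0.02,"roll":-0.08,"fingers":0},
  {"x":-0.003,"y":-0.023,"z":-0.02,"roll":0,"fingers":0},
  {"x":-0.003,"y":-0.018,"z":-0.018,"roll":0,"fingers":0},
])

```text
clock: 5.53
eef_pos: [0.5431, -0.0588, 0.1036]
tool_rot: [-0.225, 0.726, 0.228, 0.609]
ft_force: [0.9, 0.3, -6.8]
grip_width: 0.024
```

```bash
python3 go.py 0.5443 -0.0715 0.06 127.6;  python3 look.py f scene top wrist; python3 go.py 0.5443 -0.0715 0.06 127.6
```

```text
p [ 0.5431 -0.0588  0.1036] tool x [-0.157 -0.049 -0.986] y [-0.604  0.795  0.056] z [ 0.781  0.605 -0.154] j [-0.07  0.53  0.09  1.28 -0.06 -0.72] F [ 0.9  0.3 -6.8] M [ 0.02 -0.37  0.02] w 0.024 t 5.53
tool y yaw 127.25
shift tool xyz mm [ 43.5 -13.2   0. ] dist 0.045 rows 2.0 roll -0.006 alt 3.135
5.6833 [ 0.54325923 -0.05913446  0.10398577] [-0.22377596  0.72564543  0.22687233  0.60982947] [ 0.12414501  0.26792472 -5.73154178] 0.024253163663755458
p [ 0.5433 -0.0591  0.104 ] tool x [-0.156 -0.048 -0.987] y [-0.601  0.797  0.056] z [ 0.784  0.602 -0.153] j [-0.08  0.53  0.09  1.28 -0.06 -0.72] F [ 0.1  0.3 -5.7] M [ 0.08 -0.28 -0.03] w 0.0243 t 5.68
tool y yaw 127.04
shift tool xyz mm [ 43.8 -13.    0.1] dist 0.046 rows 2.0 roll -0.01 alt 3.132
```

View pics/f_scene.png

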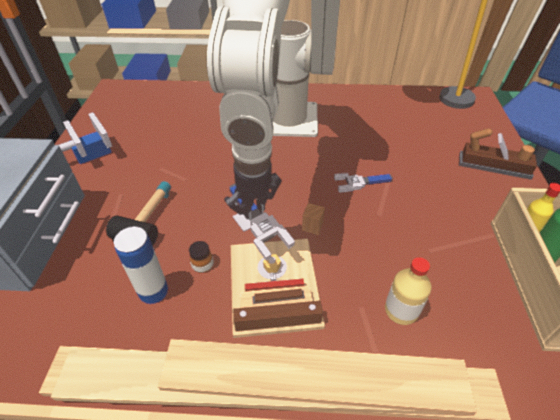

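View pics/f_wrist.png

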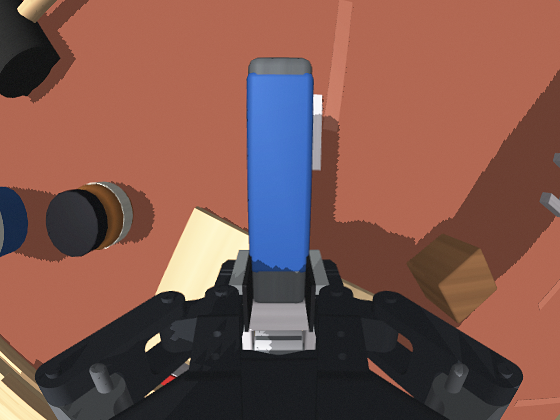

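Run:
```python
from h import *
crop("f_scene","f_s1",210,180,340,290,6)
crop("f_top","f_t1",230,110,350,220,6)
```

```text
(no output)
```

View pics/f_s1.png

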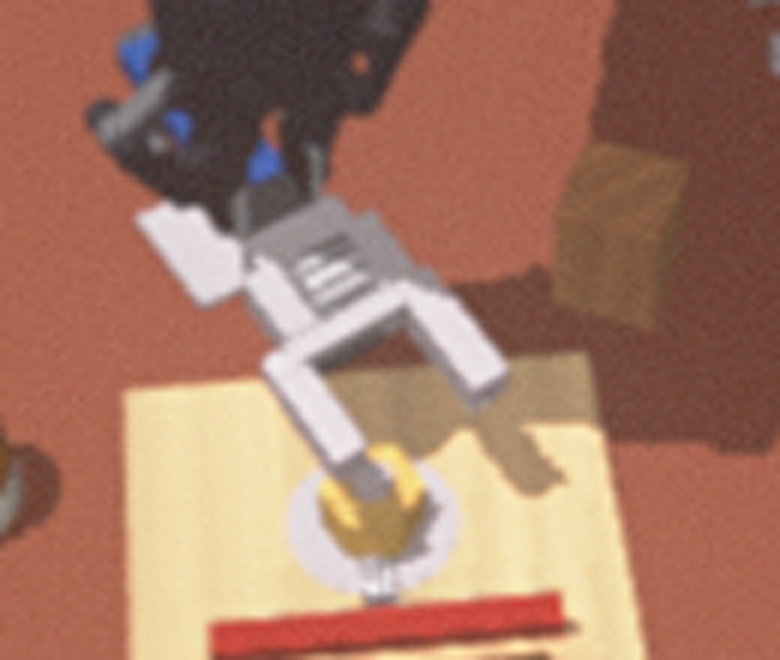

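View pics/f_t1.png

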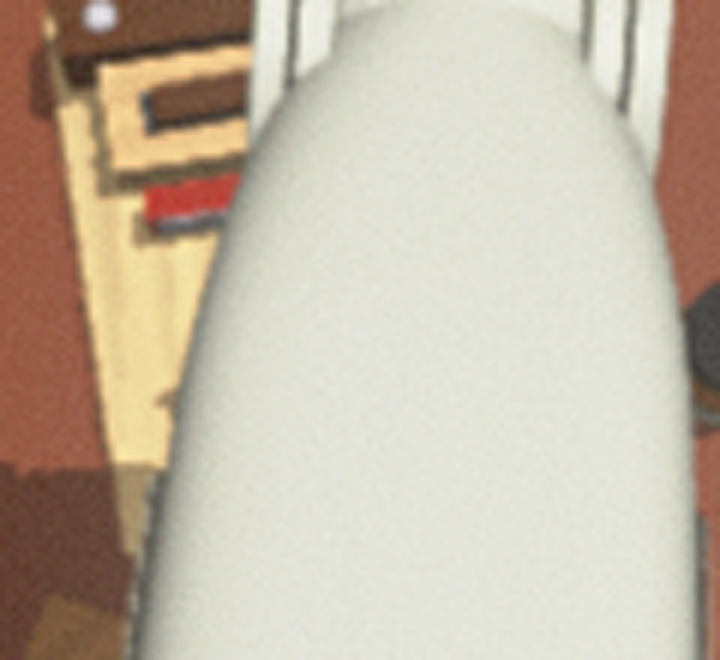

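```bash
cat > wpred.py <<'E'
import sys
from h import *
from workcell import get_obs
def wr(P,pitch,X0=-.012+.010,zoff=.0955):
    # wrench pts (m) -> tool coords; pitch: jaws up positive (deg); X0 tool-x of wrench mid at z=0 (TCP)
    P=np.atleast_2d(P).astype(float);a=np.radians(pitch)
    lx=P[:,0]+zoff; lz=P[:,2]
    return np.stack([X0-(lx*np.sin(a)+lz*np.cos(a)),P[:,1],lx*np.cos(a)-lz*np.sin(a)],1)
if __name__=="__main__":
    n=sys.argv[1];x0,y0,s=map(float,sys.argv[2:5])
    o=get_obs();T=R.from_quat(o["tool_rot"]).as_matrix();p=np.array(o["eef_pos"]);c=load(n)
    pts=np.array([[.02,.018,.01],[.02,.034,.01],[-.024,.034,.01],[.02,-.026,.01],[.02,-.040,.01]])
    for pitch in (0,4):
        W=wr(pts,pitch)@T.T+p
        print(pitch,"tip world",W[0].round(3),((proj(c,W)-[x0,y0]+.5)*s-.5).round(0).tolist())
E
python3 wpred.py f_scene 210 180 6
```

```text
0 tip world [0.625 0.025 0.099] [[479.0, 388.0], [515.0, 367.0], [447.0, 281.0], [377.0, 447.0], [344.0, 466.0]]
4 tip world [0.625 0.025 0.107] [[478.0, 375.0], [515.0, 354.0], [446.0, 272.0], [376.0, 434.0], [343.0, 454.0]]
```

```bash
python3 go.py 0.5451 -0.0707 0.076 127.6
```

```text
p [ 0.5433 -0.0591  0.104 ] tool x [-0.156 -0.048 -0.987] y [-0.601  0.797  0.056] z [ 0.784  0.602 -0.153] j [-0.08  0.53  0.09  1.28 -0.06 -0.72] F [ 0.1  0.3 -5.7] M [ 0.08 -0.28 -0.03] w 0.0243 t 5.68
tool y yaw 127.04
shift tool xyz mm [ 27.9 -11.9  -1.2] dist 0.03 rows 1.0 roll -0.01 alt 3.132
```

Request:
arm_command([
  {"x":0.009,"y":-0.006,"z":0,"roll":-0.01,"fingers":0},
  {"x":0.01,"y":-0.005,"z":0,"roll":0,"fingers":0},
])

```text
clock: 5.85
eef_pos: [0.5481, -0.0681, 0.0842]
tool_rot: [-0.227, 0.724, 0.23, 0.61]
ft_force: [-0.0, 0.3, -6.6]
grip_width: 0.0244
```

```bash
python3 look.py g scene; python3 go.py 0.5451 -0.0707 0.076 127.6; python3 wpred.py g_scene 210 180 6
python3 - <<'E'
from h import *
crop("g_scene","g_s1",210,180,340,290,6)
E
```

```text
5.9 [ 0.54707196 -0.06853706  0.0816629 ] [-0.22605492  0.72474468  0.23024078  0.60879677] [ 0.91532713 -0.09976571 -8.82343666] 0.024215402991463533
p [ 0.5471 -0.0685  0.0817] tool x [-0.157 -0.047 -0.987] y [-0.608  0.792  0.058] z [ 0.778  0.609 -0.153] j [-0.09  0.56  0.07  1.23 -0.06 -0.75] F [ 0.9 -0.1 -8.8] M [-0.05 -0.29 -0.04] w 0.0242 t 5.9
tool y yaw 127.52
shift tool xyz mm [ 6.  -0.8 -2. ] dist 0.006 rows 1.0 roll -0.001 alt 3.14
0 tip world [0.628 0.017 0.077] [[454.0, 432.0], [490.0, 410.0], [422.0, 325.0], [354.0, 491.0], [322.0, 511.0]]
4 tip world [0.628 0.016 0.085] [[454.0, 419.0], [489.0, 398.0], [421.0, 316.0], [353.0, 479.0], [320.0, 498.0]]
```

View pics/g_s1.png

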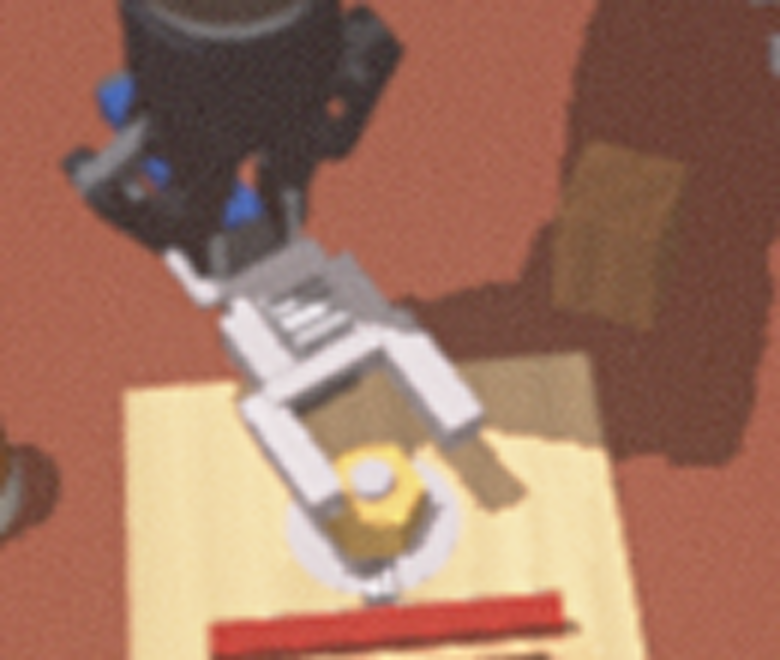

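```bash
python3 go.py 0.5463 -0.0698 0.05 127.6
```

```text
p [ 0.5471 -0.0685  0.0817] tool x [-0.157 -0.047 -0.987] y [-0.608  0.792  0.058] z [ 0.778  0.609 -0.153] j [-0.09  0.56  0.07  1.23 -0.06 -0.75] F [ 0.9 -0.1 -8.8] M [-0.05 -0.29 -0.04] w 0.0242 t 5.9
tool y yaw 127.52
shift tool xyz mm [31.4 -2.4  3.5] dist 0.032 rows 1.0 roll -0.001 alt 3.14
```

Request:
arm_command([
  {"x":0.008,"y":-0.001,"z":0.001,"roll":0,"fingers":0},
  {"x":0.008,"y":-0.001,"z":0.001,"roll":0,"fingers":0},
  {"x":0.008,"y":0,"z":0.001,"roll":0,"fingers":0},
])

```text
clock: 6.15
eef_pos: [0.5468, -0.0681, 0.0536]
tool_rot: [-0.226, 0.725, 0.231, 0.608]
ft_force: [-0.3, -0.4, -7.0]
grip_width: 0.024
```

```bash
python3 look.py i scene; python3 go.py 0.5463 -0.0698 0.042 127.6; python3 wpred.py i_scene 210 180 6
python3 - <<'E'
from h import *
crop("i_scene","i_s1",210,180,340,290,6)
E
```

```text
6.2 [ 0.5451639  -0.06764365  0.05149921] [-0.22557383  0.72621935  0.2316377   0.60668434] [-1.06393854  0.2882893  -8.56640901] 0.02413525222203864
p [ 0.5452 -0.0676  0.0515] tool x [-0.162 -0.047 -0.986] y [-0.609  0.791  0.063] z [ 0.777  0.61  -0.157] j [-0.09  0.59  0.04  1.18 -0.06 -0.75] F [-1.1  0.3 -8.6] M [ 0.06 -0.21  0.02] w 0.0241 t 6.2
tool y yaw 127.58
shift tool xyz mm [ 9.3 -3.   1.1] dist 0.01 rows 1.0 roll -0.0 alt 3.141
0 tip world [0.626 0.018 0.046] [[457.0, 477.0], [491.0, 456.0], [425.0, 371.0], [360.0, 536.0], [328.0, 555.0]]
4 tip world [0.626 0.017 0.054] [[456.0, 465.0], [491.0, 444.0], [424.0, 363.0], [359.0, 524.0], [327.0, 544.0]]
```

View pics/i_s1.png

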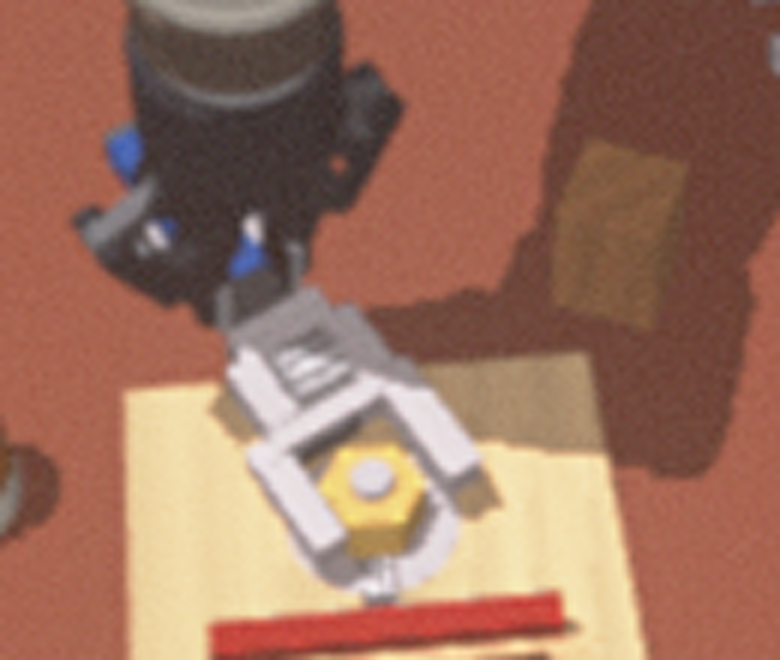

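Request:
arm_command([
  {"x":0.004,"y":-0.003,"z":0.001,"roll":0,"fingers":0},
  {"x":0.006,"y":-0.001,"z":0.001,"roll":0,"fingers":0},
  {"x":0.006,"y":0,"z":0.001,"roll":0,"fingers":0},
  {"x":0.004,"y":0,"z":0.001,"roll":0,"fingers":0},
])

```text
clock: 6.53
eef_pos: [0.5468, -0.0693, 0.0298]
tool_rot: [-0.226, 0.727, 0.231, 0.606]
ft_force: [-3.0, -0.3, 0.5]
grip_width: 0.0243
```

```bash
python3 go.py 0.5463 -0.0698 0.02 127.6
```

```text
p [ 0.5468 -0.0693  0.0298] tool x [-0.164 -0.049 -0.985] y [-0.609  0.79   0.062] z [ 0.776  0.611 -0.159] j [-0.09  0.62  0.02  1.13 -0.06 -0.75] F [-3.  -0.3  0.5] M [0.16 0.01 0.04] w 0.0243 t 6.53
tool y yaw 127.63
shift tool xyz mm [ 9.7 -0.7  0.9] dist 0.01 rows 1.0 roll 0.001 alt -3.141
```

Request:
arm_command([
  {"x":0.004,"y":0,"z":0.001,"roll":0,"fingers":0},
  {"x":0.004,"y":0,"z":0.001,"roll":0,"fingers":0},
  {"x":0.003,"y":0,"z":0,"roll":0,"fingers":0},
])

```text
clock: 6.78
eef_pos: [0.5465, -0.0695, 0.0206]
tool_rot: [-0.227, 0.727, 0.23, 0.606]
ft_force: [-6.7, 0.9, 22.9]
grip_width: 0.0243
```

```bash
python3 look.py k scene wrist; python3 go.py 0.5463 -0.0698 0.02 127.6
python3 - <<'E'
from h import *
crop("k_scene","k_s1",210,180,340,290,6)
E
```

```text
6.8833 [ 0.54660652 -0.0694577   0.02090184] [-0.22673534  0.72669908  0.23036365  0.6061618 ] [-5.28672143 -1.26337718  5.32970586] 0.024105647906025218
p [ 0.5466 -0.0695  0.0209] tool x [-0.162 -0.05  -0.985] y [-0.609  0.791  0.06 ] z [ 0.777  0.61  -0.159] j [-0.09  0.63  0.01  1.11 -0.06 -0.75] F [-5.3 -1.3  5.3] M [-0.23  0.6  -0.07] w 0.0241 t 6.88
tool y yaw 127.58
shift tool xyz mm [ 1.  -0.1 -0.3] dist 0.001 rows 1.0 roll -0.0 alt 3.141
```

View pics/k_s1.png

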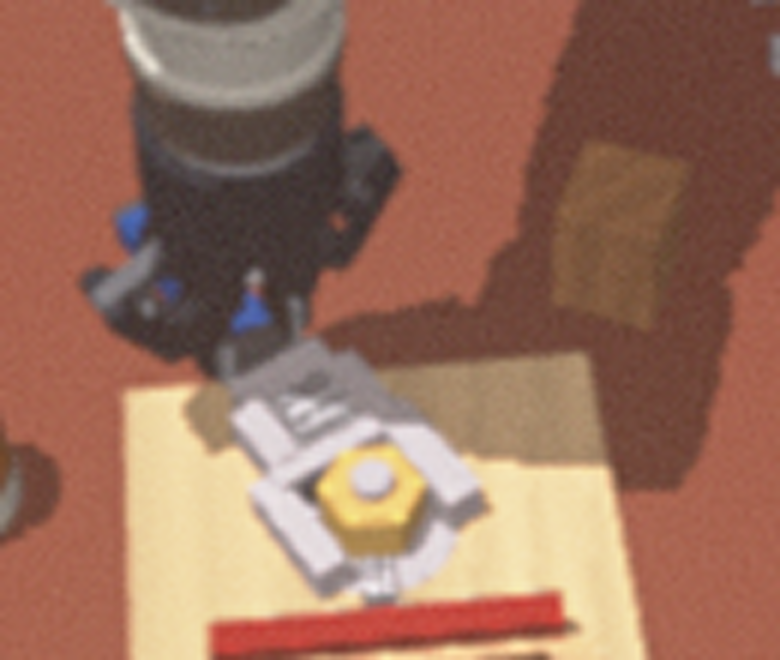

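Request:
arm_command([
  {"x":0,"y":0,"z":0,"roll":0,"fingers":0.5},
  {"x":0,"y":0,"z":0,"roll":0,"fingers":0.6},
  {"x":0,"y":0,"z":0,"roll":0,"fingers":0.6},
])

```text
clock: 7.13
eef_pos: [0.5503, -0.0687, 0.0228]
tool_rot: [-0.228, 0.724, 0.23, 0.609]
ft_force: [0.4, 0.3, -0.7]
grip_width: 0.0513
```

```bash
python3 go.py
```

```text
p [ 0.5503 -0.0687  0.0228] tool x [-0.154 -0.049 -0.987] y [-0.61   0.791  0.056] z [ 0.777  0.61  -0.152] j [-0.09  0.63  0.02  1.11 -0.06 -0.75] F [ 0.4  0.3 -0.7] M [ 0.03 -0.14 -0.01] w 0.0513 t 7.13
tool y yaw 127.64
```

Released, and the force is about zero. I'll raise the arm and check the tilt.

Request:
arm_command([
  {"x":-0.02,"y":0,"z":0,"roll":0,"fingers":0.6},
  {"x":-0.02,"y":0,"z":0,"roll":0,"fingers":0.3},
  {"x":-0.015,"y":0,"z":0,"roll":0,"fingers":0},
  {"x":0,"y":0,"z":0,"roll":0,"fingers":0},
])

```text
clock: 7.47
eef_pos: [0.5611, -0.0649, 0.0781]
tool_rot: [-0.228, 0.723, 0.231, 0.611]
ft_force: [0.5, 0.0, 0.1]
grip_width: 0.0155
```

```bash
python3 go.py; python3 look.py l scene wrist top; python3 go.py
python3 - <<'E'
from h import *
crop("l_scene","l_s1",210,180,340,290,6)
E
```

```text
p [ 0.5611 -0.0649  0.0781] tool x [-0.151 -0.048 -0.987] y [-0.611  0.79   0.055] z [ 0.777  0.611 -0.148] j [-0.08  0.59  0.11  1.24 -0.06 -0.74] F [0.5 0.  0.1] M [ 0.05 -0.17 -0.01] w 0.0155 t 7.47
tool y yaw 127.71
7.6167 [ 0.55794191 -0.06491883  0.07456493] [-0.22671454  0.72475048  0.2315061   0.60806429] [-0.43435374  0.38095916 -0.2863635 ] 0.0003913530763102187
p [ 0.5579 -0.0649  0.0746] tool x [-0.158 -0.047 -0.986] y [-0.61  0.79  0.06] z [ 0.776  0.611 -0.153] j [-0.08  0.59  0.1   1.24 -0.06 -0.74] F [-0.4  0.4 -0.3] M [ 0.06 -0.16 -0.01] w 0.0004 t 7.62
tool y yaw 127.68
```

View pics/l_s1.png

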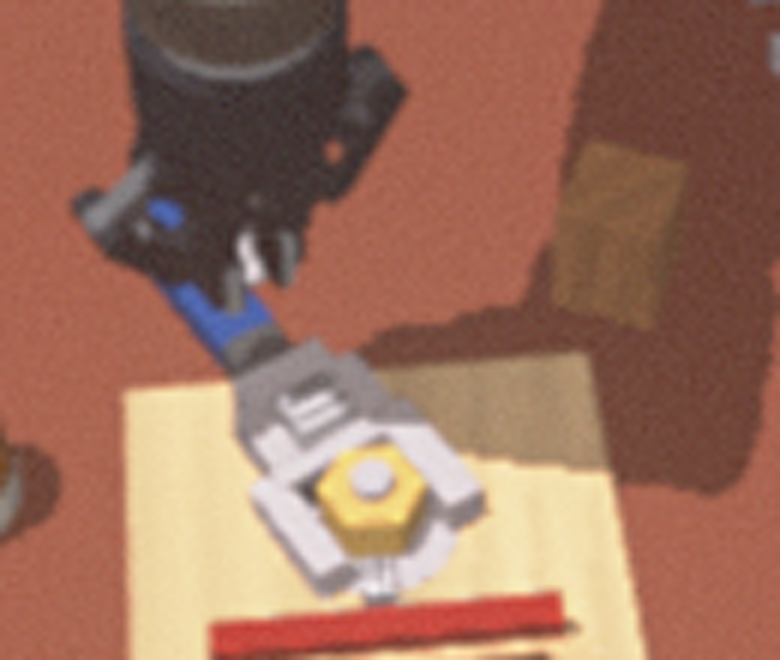

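View pics/l_wrist.png

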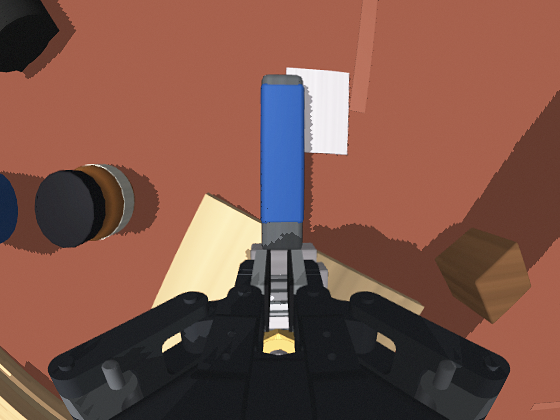

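```bash
cat > hand.py <<'E'
import sys
from h import *
def handle(n,fish=True,z=.032,box=(200,340,60,225)):
    c=load(n);hsv=cv2.cvtColor(c["frame"],cv2.COLOR_RGB2HSV)
    b=cv2.inRange(hsv,(105,110,40),(125,255,255));m=np.zeros_like(b);x0,x1,y0,y1=box;m[y0:y1,x0:x1]=b[y0:y1,x0:x1]
    k,l,st,ce=cv2.connectedComponentsWithStats(m);i=1+np.argmax(st[1:,4])
    ct=max(cv2.findContours((l==i).astype(np.uint8),cv2.RETR_EXTERNAL,cv2.CHAIN_APPROX_NONE)[0],key=len)[:,0]
    P=onplane(c,ct,z,fish)[:,:2];r=cv2.minAreaRect((P*1e4).astype(np.float32));b4=cv2.boxPoints(r)/1e4
    e=[b4[1]-b4[0],b4[2]-b4[1]];L=[np.linalg.norm(v) for v in e];d=e[int(np.argmax(L))]/max(L)
    return P,b4.mean(0),d,sorted(L),st[i]
if __name__=="__main__":
    a=[int(v) for v in sys.argv[2:6]] if len(sys.argv)>2 else (200,340,60,225)
    P,c,d,L,st=handle(sys.argv[1],box=a);print("centre",c.round(4),"dir",np.degrees(np.arctan2(d[1],d[0])).round(2),"size",np.round(L,4),st)
E
python3 hand.py l_wrist
python3 - <<'E'
from h import *
crop("l_wrist","l_w1",200,60,360,360,2)
c=load("l_wrist");print(onplane(c,[(282,75),(282,84),(281,222),(280,246)],.032,True)[:,:2].round(4).tolist())
E
```

```text
centre [ 0.5124 -0.0957] dir 37.57 size [0.0258 0.0856] [ 261   83   43  141 5911]
[[0.4744, -0.1252], [0.479, -0.1216], [0.5463, -0.0705], [0.5586, -0.0617]]
```

View pics/l_w1.png

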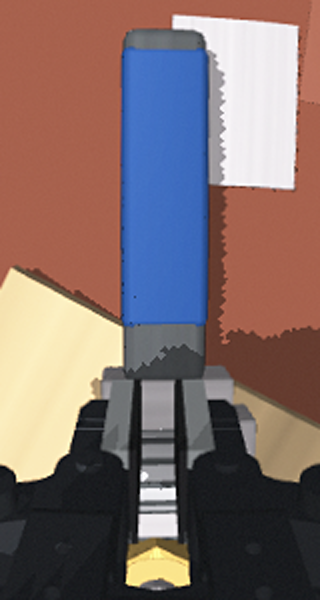

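```bash
python3 go.py 0.5796 -0.0439 0.052 127.6
```

```text
p [ 0.5579 -0.0649  0.0746] tool x [-0.158 -0.047 -0.986] y [-0.61  0.79  0.06] z [ 0.776  0.611 -0.153] j [-0.08  0.59  0.1   1.24 -0.06 -0.74] F [-0.4  0.4 -0.3] M [ 0.06 -0.16 -0.01] w 0.0004 t 7.62
tool y yaw 127.68
shift tool xyz mm [17.9  2.  33.1] dist 0.038 rows 1.0 roll 0.001 alt -3.14
```

Request:
arm_command([
  {"x":0.005,"y":0.001,"z":0.016,"roll":0,"fingers":0},
  {"x":0.006,"y":0.001,"z":0.014,"roll":0,"fingers":0},
  {"x":0.004,"y":0,"z":0.002,"roll":0,"fingers":0},
  {"x":0,"y":0,"z":0,"roll":0,"fingers":0},
])

```text
clock: 7.95
eef_pos: [0.5771, -0.0438, 0.0496]
tool_rot: [-0.226, 0.727, 0.232, 0.606]
ft_force: [-0.4, 0.2, 0.4]
grip_width: 0.0003
```

```bash
python3 go.py 0.5796 -0.0439 0.044 127.6
```

```text
p [ 0.5771 -0.0438  0.0496] tool x [-0.164 -0.047 -0.985] y [-0.609  0.79   0.064] z [ 0.776  0.611 -0.158] j [-0.05  0.65  0.14  1.22 -0.05 -0.7 ] F [-0.4  0.2  0.4] M [ 0.06 -0.12 -0.05] w 0.0003 t 7.95
tool y yaw 127.62
shift tool xyz mm [ 5.1 -2.   2.8] dist 0.006 rows 1.0 roll 0.0 alt -3.141
```

Request:
arm_command([
  {"x":0.003,"y":-0.001,"z":0.001,"roll":0,"fingers":0},
  {"x":0.002,"y":-0.001,"z":0,"roll":0,"fingers":0},
])

```text
clock: 8.12
eef_pos: [0.5771, -0.0446, 0.0427]
tool_rot: [-0.225, 0.728, 0.233, 0.605]
ft_force: [-1.0, 4.1, 12.3]
grip_width: -0.0
```

Request:
arm_command([
  {"x":0.002,"y":0,"z":0,"roll":0,"fingers":0},
])

```text
clock: 8.2
eef_pos: [0.5772, -0.0445, 0.0423]
tool_rot: [-0.225, 0.727, 0.233, 0.605]
ft_force: [-2.7, 2.1, 22.2]
grip_width: 0.0001
```

Request:
arm_command([
  {"x":0.002,"y":0,"z":0,"roll":0,"fingers":0},
])

```text
clock: 8.28
eef_pos: [0.5772, -0.0444, 0.0426]
tool_rot: [-0.225, 0.727, 0.233, 0.606]
ft_force: [-2.7, 2.3, 12.5]
grip_width: 0.0001
```

Request:
arm_command([
  {"x":0.002,"y":0,"z":0.004,"roll":0,"fingers":0},
  {"x":0.002,"y":0,"z":0.004,"roll":0,"fingers":0},
])

```text
clock: 8.45
eef_pos: [0.5804, -0.042, 0.0428]
tool_rot: [-0.226, 0.728, 0.232, 0.605]
ft_force: [-5.0, -0.0, 13.1]
grip_width: -0.0003
```

Request:
arm_command([
  {"x":0.002,"y":0,"z":0.005,"roll":0,"fingers":0},
  {"x":0.002,"y":0,"z":0.005,"roll":0,"fingers":0},
])

```text
clock: 8.62
eef_pos: [0.5855, -0.038, 0.042]
tool_rot: [-0.226, 0.729, 0.231, 0.604]
ft_force: [-3.6, -0.1, 10.8]
grip_width: -0.0
```

```bash
python3 go.py
```

```text
p [ 0.5855 -0.038   0.042 ] tool x [-0.168 -0.05  -0.984] y [-0.607  0.792  0.063] z [ 0.776  0.609 -0.164] j [-0.04  0.68  0.16  1.23 -0.06 -0.69] F [-3.6 -0.1 10.8] M [-0.25  1.08 -0.02] w -0.0 t 8.62
tool y yaw 127.49
```

Request:
arm_command([
  {"x":0.002,"y":0,"z":0.005,"roll":0,"fingers":0},
  {"x":0.002,"y":0,"z":0.005,"roll":0,"fingers":0},
])

```text
clock: 8.78
eef_pos: [0.5909, -0.0339, 0.0408]
tool_rot: [-0.226, 0.729, 0.229, 0.604]
ft_force: [-4.4, 0.9, 11.2]
grip_width: 0.0002
```

```bash
python3 look.py n scene; python3 go.py
python3 - <<'E'
from h import *
crop("n_scene","n_s1",210,180,340,290,6)
E
```

```text
8.8333 [ 0.59155933 -0.03334627  0.04065437] [-0.22576717  0.72913293  0.2295577   0.603902  ] [-3.97905506  0.13948887 11.41087704] 0.0002285888489938633
p [ 0.5916 -0.0333  0.0407] tool x [-0.169 -0.052 -0.984] y [-0.606  0.793  0.062] z [ 0.777  0.607 -0.165] j [-0.03  0.69  0.18  1.23 -0.06 -0.68] F [-4.   0.1 11.4] M [-0.09  0.92 -0.05] w 0.0002 t 8.83
tool y yaw 127.42
```

View pics/n_s1.png

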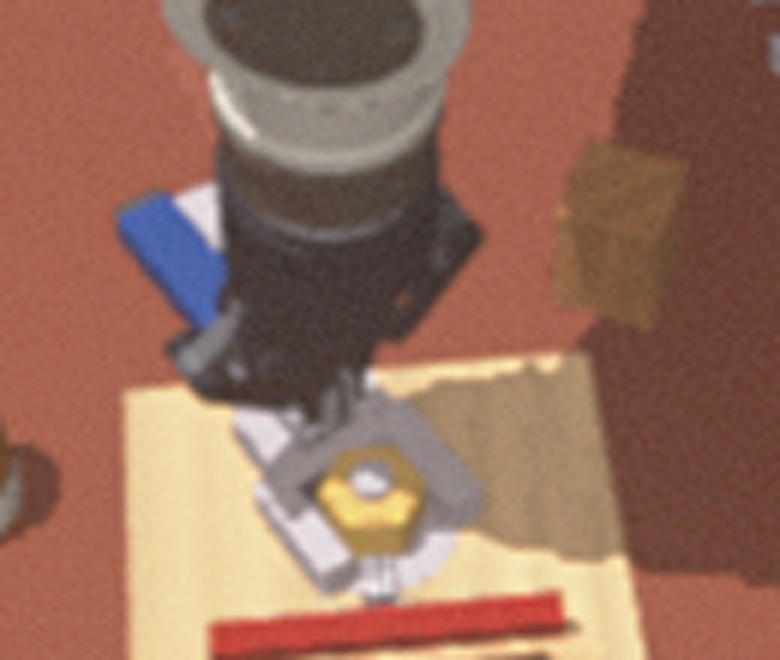

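Request:
arm_command([
  {"x":-0.007,"y":0,"z":-0.003,"roll":0,"fingers":0},
  {"x":-0.002,"y":0,"z":-0.012,"roll":0,"fingers":0},
  {"x":0.002,"y":0,"z":-0.006,"roll":0,"fingers":0},
  {"x":0.003,"y":0,"z":0,"roll":0,"fingers":0},
])

```text
clock: 9.17
eef_pos: [0.5758, -0.0475, 0.0505]
tool_rot: [-0.226, 0.728, 0.229, 0.605]
ft_force: [0.5, 0.1, 0.2]
grip_width: 0.0002
```

```bash
python3 go.py 0.578 -0.0445 0.0425 127.6
```

```text
p [ 0.5758 -0.0475  0.0505] tool x [-0.166 -0.053 -0.985] y [-0.606  0.793  0.06 ] z [ 0.778  0.607 -0.164] j [-0.05  0.65  0.14  1.22 -0.06 -0.7 ] F [0.5 0.1 0.2] M [ 0.06 -0.12 -0.04] w 0.0002 t 9.17
tool y yaw 127.4
shift tool xyz mm [7.3 0.6 4.9] dist 0.009 rows 1.0 roll -0.004 alt 3.138
```

Request:
arm_command([
  {"x":0.005,"y":0.001,"z":0.003,"roll":0,"fingers":0},
  {"x":0.0025,"y":0,"z":0,"roll":0,"fingers":0},
  {"x":0.002,"y":0,"z":0.001,"roll":0,"fingers":0},
  {"x":0.002,"y":0,"z":0.005,"roll":0,"fingers":0},
  {"x":0.002,"y":0,"z":0.005,"roll":0,"fingers":0},
])

```text
clock: 9.58
eef_pos: [0.5803, -0.0429, 0.0427]
tool_rot: [-0.227, 0.731, 0.226, 0.603]
ft_force: [-6.1, -0.6, 19.7]
grip_width: 0.0002
```

Request:
arm_command([
  {"x":0.002,"y":0,"z":0.005,"roll":0,"fingers":0},
  {"x":0.002,"y":0,"z":0.005,"roll":0,"fingers":0},
])

```text
clock: 9.75
eef_pos: [0.5866, -0.038, 0.0418]
tool_rot: [-0.228, 0.731, 0.225, 0.602]
ft_force: [-3.8, -0.7, 10.4]
grip_width: -0.0
```

```bash
python3 go.py
```

```text
p [ 0.5866 -0.038   0.0418] tool x [-0.171 -0.063 -0.983] y [-0.604  0.795  0.054] z [ 0.779  0.603 -0.174] j [-0.03  0.68  0.17  1.23 -0.07 -0.68] F [-3.8 -0.7 10.4] M [-0.3   1.02 -0.06] w -0.0 t 9.75
tool y yaw 127.21
```

Request:
arm_command([
  {"x":0.002,"y":0,"z":0.005,"roll":0,"fingers":0},
  {"x":0.002,"y":0,"z":0.004,"roll":0,"fingers":0},
  {"x":-0.007,"y":0,"z":-0.003,"roll":0,"fingers":0},
  {"x":-0.002,"y":0,"z":-0.012,"roll":0,"fingers":0},
  {"x":0.002,"y":0,"z":-0.004,"roll":0,"fingers":0},
  {"x":0.003,"y":0,"z":0.001,"roll":0,"fingers":0},
])

```text
clock: 10.25
eef_pos: [0.5806, -0.0425, 0.0471]
tool_rot: [-0.23, 0.731, 0.224, 0.602]
ft_force: [0.6, 0.4, -0.1]
grip_width: 0.0
```

```bash
python3 look.py o scene; python3 go.py 0.578 -0.0445 0.0425 127.6;python3 - <<'E'
from h import *
crop("o_scene","o_s1",210,180,340,290,6)
E
```

```text
10.3 [ 0.58035851 -0.04230128  0.04611485] [-0.22963085  0.73131922  0.22458276  0.60166806] [-0.79684345  0.28344677 -0.88292003] -0.00021304479446731769
p [ 0.5804 -0.0423  0.0461] tool x [-0.171 -0.066 -0.983] y [-0.606  0.794  0.052] z [ 0.777  0.605 -0.175] j [-0.04  0.66  0.15  1.23 -0.07 -0.69] F [-0.8  0.3 -0.9] M [ 0.12 -0.2  -0.03] w -0.0002 t 10.3
tool y yaw 127.37
shift tool xyz mm [ 4.1 -0.5 -2.5] dist 0.005 rows 1.0 roll -0.004 alt 3.138
```

View pics/o_s1.png

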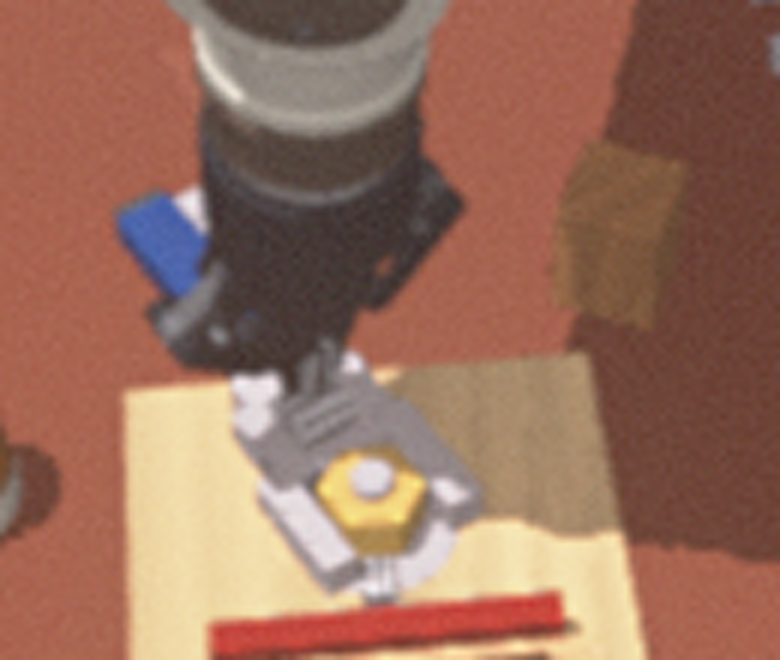

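Request:
arm_command([
  {"x":0.002,"y":0,"z":-0.003,"roll":0,"fingers":0},
  {"x":0.0025,"y":0,"z":0,"roll":0,"fingers":0},
  {"x":0.002,"y":0,"z":0.003,"roll":0,"fingers":0},
  {"x":0.002,"y":0,"z":0.005,"roll":0,"fingers":0},
  {"x":0.002,"y":0,"z":0.005,"roll":0,"fingers":0},
  {"x":0.002,"y":0,"z":0.005,"roll":0,"fingers":0},
  {"x":0.002,"y":0,"z":0.005,"roll":0,"fingers":0},
])

```text
clock: 10.88
eef_pos: [0.5905, -0.0344, 0.0408]
tool_rot: [-0.231, 0.733, 0.222, 0.6]
ft_force: [-3.7, -0.4, 13.9]
grip_width: 0.0001
```

Request:
arm_command([
  {"x":-0.007,"y":0,"z":-0.003,"roll":0,"fingers":0},
  {"x":-0.002,"y":0,"z":-0.013,"roll":0,"fingers":0},
  {"x":0.002,"y":0,"z":-0.006,"roll":0,"fingers":0},
  {"x":0.003,"y":0,"z":0,"roll":0,"fingers":0},
  {"x":0.002,"y":0,"z":0,"roll":0,"fingers":0},
])

```text
clock: 11.3
eef_pos: [0.5739, -0.0472, 0.0463]
tool_rot: [-0.232, 0.733, 0.222, 0.6]
ft_force: [0.4, -0.1, 0.1]
grip_width: 0.0001
```

```bash
python3 go.py 0.578 -0.0445 0.0425 127.6
```

```text
p [ 0.5739 -0.0472  0.0463] tool x [-0.172 -0.073 -0.982] y [-0.606  0.794  0.047] z [ 0.776  0.604 -0.181] j [-0.04  0.65  0.13  1.22 -0.08 -0.69] F [ 0.4 -0.1  0.1] M [ 0.09 -0.12  0.02] w 0.0001 t 11.3
tool y yaw 127.38
shift tool xyz mm [ 2.8 -0.5  5.5] dist 0.006 rows 1.0 roll -0.004 alt 3.138
```

Request:
arm_command([
  {"x":0.003,"y":0,"z":0.003,"roll":0,"fingers":0},
  {"x":0.0025,"y":0,"z":0.002,"roll":0,"fingers":0},
  {"x":0.002,"y":0,"z":0.005,"roll":0,"fingers":0},
  {"x":0.002,"y":0,"z":0.005,"roll":0,"fingers":0},
  {"x":0.002,"y":0,"z":0.005,"roll":0,"fingers":0},
  {"x":0.002,"y":0,"z":0.005,"roll":0,"fingers":0},
  {"x":0.002,"y":0,"z":0.005,"roll":0,"fingers":0},
])

```text
clock: 11.88
eef_pos: [0.5888, -0.0361, 0.0412]
tool_rot: [-0.235, 0.737, 0.217, 0.595]
ft_force: [-2.9, -0.7, 13.1]
grip_width: 0.0001
```

Request:
arm_command([
  {"x":-0.007,"y":0,"z":-0.003,"roll":0,"fingers":0},
  {"x":-0.002,"y":0,"z":-0.013,"roll":0,"fingers":0},
  {"x":0.002,"y":0,"z":-0.005,"roll":0,"fingers":0},
  {"x":0.003,"y":0,"z":0,"roll":0,"fingers":0},
  {"x":0.002,"y":0,"z":0,"roll":0,"fingers":0},
])

```text
clock: 12.3
eef_pos: [0.5744, -0.047, 0.0461]
tool_rot: [-0.236, 0.737, 0.218, 0.595]
ft_force: [-0.6, -0.3, -0.1]
grip_width: -0.0003
```

```bash
python3 look.py p scene; python3 go.py 0.578 -0.0445 0.0425 127.6;python3 - <<'E'
from h import *
crop("p_scene","p_s1",210,180,340,290,6)
E
```

```text
12.35 [ 0.57402476 -0.04698412  0.04561111] [-0.23549114  0.73702011  0.21785004  0.59488373] [-0.12562403 -0.58433125 -0.73262339] 2.0332821626549285e-05
p [ 0.574  -0.047   0.0456] tool x [-0.181 -0.088 -0.979] y [-0.606  0.794  0.041] z [ 0.774  0.601 -0.197] j [-0.03  0.66  0.14  1.23 -0.09 -0.68] F [-0.1 -0.6 -0.7] M [ 0.12 -0.2  -0.  ] w 0.0 t 12.35
tool y yaw 127.36
shift tool xyz mm [ 2.1 -0.6  5.2] dist 0.006 rows 1.0 roll -0.004 alt 3.137
```

View pics/p_s1.png

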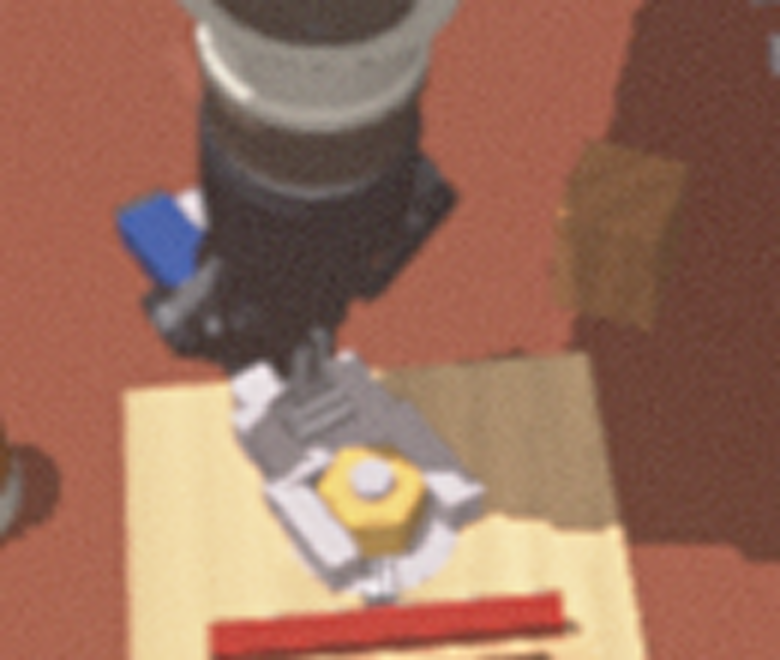

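Request:
arm_command([
  {"x":0.003,"y":-0.001,"z":0.003,"roll":0,"fingers":0},
  {"x":0.0025,"y":0,"z":0.002,"roll":0,"fingers":0},
  {"x":0.002,"y":0,"z":0.005,"roll":0,"fingers":0},
  {"x":0.002,"y":0,"z":0.005,"roll":0,"fingers":0},
  {"x":0.002,"y":0,"z":0.005,"roll":0,"fingers":0},
  {"x":0.002,"y":0,"z":0.005,"roll":0,"fingers":0},
  {"x":0.002,"y":0,"z":0.005,"roll":0,"fingers":0},
])

```text
clock: 12.93
eef_pos: [0.5897, -0.0371, 0.0412]
tool_rot: [-0.239, 0.742, 0.213, 0.589]
ft_force: [-3.9, -1.1, 12.4]
grip_width: -0.0002
```

Request:
arm_command([
  {"x":-0.007,"y":0,"z":-0.003,"roll":0,"fingers":0},
  {"x":-0.002,"y":0,"z":-0.013,"roll":0,"fingers":0},
  {"x":0.002,"y":0,"z":-0.005,"roll":0,"fingers":0},
  {"x":0.003,"y":0,"z":0,"roll":0,"fingers":0},
  {"x":0.002,"y":0,"z":0,"roll":0,"fingers":0},
])

```text
clock: 13.35
eef_pos: [0.5758, -0.0482, 0.0469]
tool_rot: [-0.24, 0.741, 0.213, 0.59]
ft_force: [0.1, 0.2, 0.7]
grip_width: -0.0002
```

```bash
python3 look.py q scene; python3 go.py 0.578 -0.0445 0.0425 127.6;python3 - <<'E'
from h import *
crop("q_scene","q_s1",210,180,340,290,6)
E
```

```text
13.4 [ 0.57538094 -0.04822128  0.04633437] [-0.23972915  0.74107141  0.21341408  0.58974361] [-0.67466252 -0.20252686 -0.33109848] -0.00042838402304612715
p [ 0.5754 -0.0482  0.0463] tool x [-0.189 -0.104 -0.976] y [-0.607  0.794  0.034] z [ 0.772  0.599 -0.213] j [-0.03  0.67  0.16  1.25 -0.11 -0.67] F [-0.7 -0.2 -0.3] M [ 0.03 -0.17  0.01] w -0.0004 t 13.4
tool y yaw 127.4
shift tool xyz mm [2.9 1.2 5.1] dist 0.006 rows 1.0 roll -0.003 alt 3.138
```

View pics/q_s1.png

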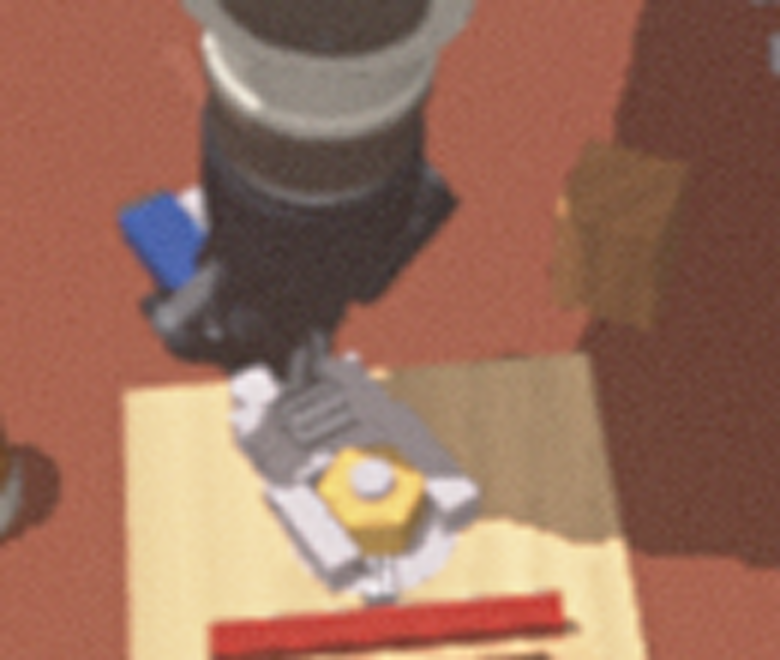

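Request:
arm_command([
  {"x":0.003,"y":0.001,"z":0.003,"roll":0,"fingers":0},
  {"x":0.0025,"y":0,"z":0.002,"roll":0,"fingers":0},
  {"x":0.002,"y":0,"z":0.005,"roll":0,"fingers":0},
  {"x":0.002,"y":0,"z":0.005,"roll":0,"fingers":0},
])

```text
clock: 13.73
eef_pos: [0.5807, -0.044, 0.043]
tool_rot: [-0.242, 0.745, 0.21, 0.586]
ft_force: [-6.8, -2.0, 20.8]
grip_width: 0.0001
```

Request:
arm_command([
  {"x":0.002,"y":0,"z":0.005,"roll":0,"fingers":0},
  {"x":0.002,"y":0,"z":0.005,"roll":0,"fingers":0},
  {"x":0.002,"y":0,"z":0.005,"roll":0,"fingers":0},
])

```text
clock: 13.98
eef_pos: [0.5905, -0.0373, 0.0411]
tool_rot: [-0.244, 0.745, 0.207, 0.585]
ft_force: [-5.4, -1.1, 13.6]
grip_width: 0.0001
```

Request:
arm_command([
  {"x":-0.007,"y":0,"z":-0.003,"roll":0,"fingers":0},
  {"x":-0.002,"y":0,"z":-0.013,"roll":0,"fingers":0},
  {"x":0.002,"y":0,"z":-0.005,"roll":0,"fingers":0},
  {"x":0.003,"y":0,"z":0,"roll":0,"fingers":0},
  {"x":0.002,"y":0,"z":0,"roll":0,"fingers":0},
])

```text
clock: 14.4
eef_pos: [0.5761, -0.0478, 0.0471]
tool_rot: [-0.245, 0.744, 0.208, 0.585]
ft_force: [0.5, 0.3, 0.6]
grip_width: -0.0
```

```bash
python3 look.py r scene; python3 go.py 0.578 -0.0455 0.0425 127.6;python3 - <<'E'
from h import *
crop("r_scene","r_s1",210,180,340,290,6)
E
```

```text
14.45 [ 0.57573257 -0.04782728  0.04655912] [-0.24482009  0.74466934  0.20824975  0.58494678] [-0.24823938  0.13681996  0.19459864] -0.00021873332860730798
p [ 0.5757 -0.0478  0.0466] tool x [-0.196 -0.121 -0.973] y [-0.608  0.793  0.024] z [ 0.769  0.597 -0.229] j [-0.02  0.68  0.17  1.26 -0.12 -0.66] F [-0.2  0.1  0.2] M [ 0.16 -0.15 -0.02] w -0.0002 t 14.45
tool y yaw 127.48
shift tool xyz mm [3.2 0.4 4.1] dist 0.005 rows 1.0 roll -0.002 alt 3.139
```

View pics/r_s1.png

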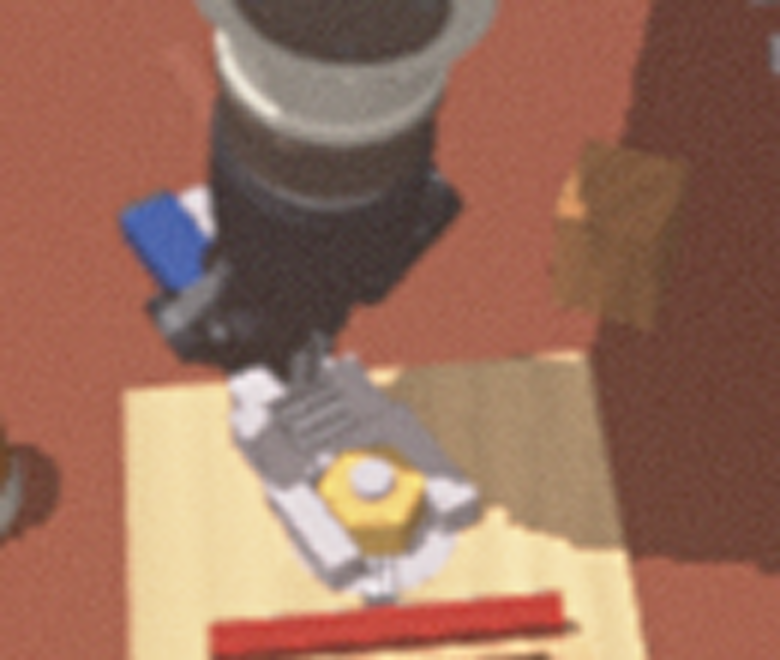

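Request:
arm_command([
  {"x":0.003,"y":0,"z":0.002,"roll":0,"fingers":0},
  {"x":0.0025,"y":0,"z":0.002,"roll":0,"fingers":0},
  {"x":0.002,"y":0,"z":0.005,"roll":0,"fingers":0},
  {"x":0.002,"y":0,"z":0.005,"roll":0,"fingers":0},
])

```text
clock: 14.78
eef_pos: [0.579, -0.0458, 0.0428]
tool_rot: [-0.248, 0.749, 0.205, 0.579]
ft_force: [-10.5, -5.1, 22.4]
grip_width: 0.0004
```

Request:
arm_command([
  {"x":0.002,"y":0,"z":0.005,"roll":0,"fingers":0},
  {"x":0.002,"y":0,"z":0.005,"roll":0,"fingers":0},
  {"x":0.002,"y":0,"z":0.005,"roll":0,"fingers":0},
])

```text
clock: 15.03
eef_pos: [0.581, -0.0444, 0.0433]
tool_rot: [-0.251, 0.756, 0.2, 0.571]
ft_force: [-8.7, -3.8, 20.3]
grip_width: -0.0001
```

Request:
arm_command([
  {"x":-0.007,"y":0,"z":-0.003,"roll":0,"fingers":0},
  {"x":-0.004,"y":0,"z":-0.013,"roll":0,"fingers":0},
  {"x":0,"y":0,"z":-0.01,"roll":0,"fingers":0},
  {"x":0,"y":0,"z":-0.01,"roll":0,"fingers":0},
  {"x":0,"y":0,"z":0,"roll":0,"fingers":0},
])

```text
clock: 15.45
eef_pos: [0.5539, -0.065, 0.0638]
tool_rot: [-0.251, 0.756, 0.201, 0.57]
ft_force: [-0.4, -0.1, 0.0]
grip_width: 0.0002
```

```bash
python3 look.py s scene wrist; python3 go.py 0.578 -0.0455 0.0425 127.6;python3 - <<'E'
from h import *
crop("s_scene","s_s1",210,180,340,290,6)
E
```

```text
15.55 [ 0.55485012 -0.06417906  0.06329893] [-0.2512151   0.75556759  0.20098138  0.57062691] [ 0.19480485 -0.74112865  0.5154935 ] -0.00020104768171301727
p [ 0.5549 -0.0642  0.0633] tool x [-0.223 -0.15  -0.963] y [-0.609  0.793  0.017] z [ 0.761  0.59  -0.268] j [-0.03  0.65  0.15  1.3  -0.16 -0.67] F [ 0.2 -0.7  0.5] M [ 0.2  -0.22  0.01] w -0.0002 t 15.55
tool y yaw 127.52
shift tool xyz mm [12.1  0.4 34.2] dist 0.036 rows 1.0 roll -0.001 alt 3.14
```

View pics/s_s1.png

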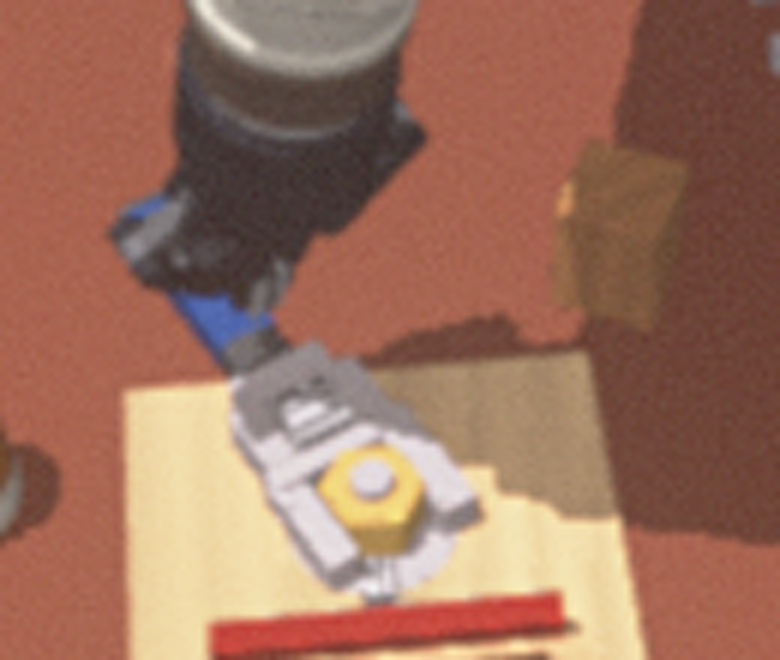

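View pics/s_wrist.png

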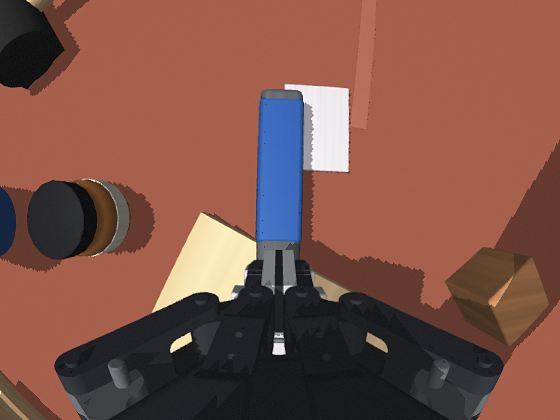

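```bash
python3 go.py 0.45 0.0 0.05 127.6; python3 hand.py s_wrist 200 340 60 245
```

```text
p [ 0.5549 -0.0642  0.0633] tool x [-0.223 -0.15  -0.963] y [-0.609  0.793  0.017] z [ 0.761  0.59  -0.268] j [-0.03  0.65  0.15  1.3  -0.16 -0.67] F [ 0.2 -0.7  0.5] M [ 0.2  -0.22  0.01] w -0.0002 t 15.55
tool y yaw 127.52
shift tool xyz mm [ 26.5 114.5 -38.4] dist 0.124 rows 4.0 roll -0.001 alt 3.14
centre [ 0.5124 -0.0949] dir 36.09 size [0.0262 0.0855] [ 256   97   48  146 6385]
```

Request:
arm_command([
  {"x":-0.003,"y":0.02,"z":-0.012,"roll":0,"fingers":0},
  {"x":0,"y":0.026,"z":-0.012,"roll":0,"fingers":0},
  {"x":0.004,"y":0.028,"z":-0.01,"roll":0,"fingers":0},
  {"x":0.01,"y":0.026,"z":-0.006,"roll":0,"fingers":0},
  {"x":0.01,"y":0.012,"z":0,"roll":0,"fingers":0},
  {"x":0,"y":0,"z":0,"roll":0,"fingers":0},
])

```text
clock: 16.05
eef_pos: [0.4489, -0.0004, 0.052]
tool_rot: [-0.25, 0.755, 0.2, 0.572]
ft_force: [0.3, -0.2, -0.1]
grip_width: 0.0001
```

```bash
python3 look.py t top; python3 go.py 0.45 0.0 0.005 127.6;python3 - <<'E'
from h import *
crop("t_top","t_t1",220,90,380,250,5);crop("t_top","t_t2",250,135,320,205,8)
E
```

```text
16.1 [ 0.45030511 -0.00093398  0.05271224] [-0.24982254  0.75503874  0.1999463   0.57229947] [ 0.00813122 -0.55642782  0.05630354] 0.00015360958377462423
p [ 0.4503 -0.0009  0.0527] tool x [-0.22  -0.148 -0.964] y [-0.606  0.795  0.016] z [ 0.764  0.588 -0.265] j [ 0.09  0.48 -0.18  1.15 -0.13 -0.55] F [ 0.  -0.6  0.1] M [ 0.15 -0.16  0.02] w 0.0002 t 16.1
tool y yaw 127.31
shift tool xyz mm [45.9  0.2 13. ] dist 0.048 rows 2.0 roll -0.005 alt 3.137
```

View pics/t_top.png

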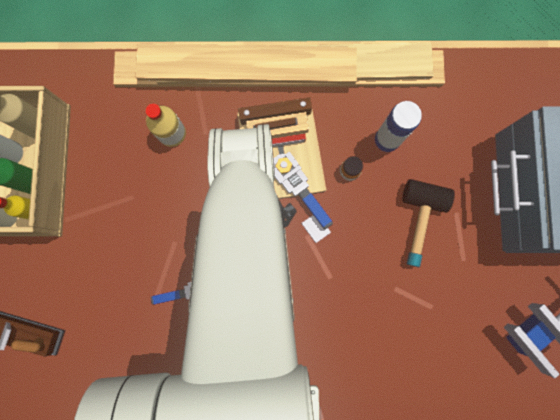

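View pics/t_t2.png

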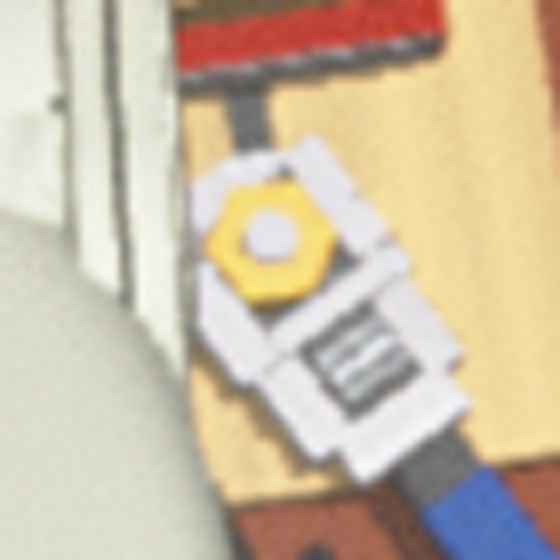

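Request:
arm_command([
  {"x":0.014,"y":0,"z":0,"roll":0,"fingers":0},
  {"x":0.014,"y":0,"z":0,"roll":0,"fingers":0},
  {"x":0.01,"y":0,"z":0,"roll":0,"fingers":0},
  {"x":0.004,"y":0,"z":0,"roll":0,"fingers":0},
  {"x":0.003,"y":0,"z":0,"roll":0,"fingers":0},
])

```text
clock: 16.52
eef_pos: [0.4494, -0.009, 0.0099]
tool_rot: [-0.251, 0.752, 0.198, 0.577]
ft_force: [-0.1, -0.8, 0.4]
grip_width: -0.0002
```

Request:
arm_command([
  {"x":0.003,"y":0,"z":-0.002,"roll":0,"fingers":0},
  {"x":0.003,"y":0,"z":-0.003,"roll":0,"fingers":0},
])

```text
clock: 16.68
eef_pos: [0.4466, -0.0134, 0.0053]
tool_rot: [-0.251, 0.751, 0.198, 0.578]
ft_force: [0.3, 0.8, -0.5]
grip_width: -0.0002
```

```bash
python3 go.py 0.45 0.0 0.005 127.6
```

```text
p [ 0.4466 -0.0134  0.0053] tool x [-0.206 -0.149 -0.967] y [-0.606  0.796  0.007] z [ 0.768  0.587 -0.254] j [ 0.06  0.53 -0.25  1.01 -0.14 -0.57] F [ 0.3  0.8 -0.5] M [ 0.19 -0.18 -0.03] w -0.0002 t 16.68
tool y yaw 127.28
shift tool xyz mm [-2.4  8.6 10.6] dist 0.014 rows 1.0 roll -0.006 alt 3.136
```

Request:
arm_command([
  {"x":0.004,"y":0,"z":-0.002,"roll":0,"fingers":0},
  {"x":0.004,"y":0,"z":-0.004,"roll":0,"fingers":0},
  {"x":0.004,"y":0,"z":-0.004,"roll":0,"fingers":0},
  {"x":0.004,"y":0,"z":-0.004,"roll":0,"fingers":0},
])

```text
clock: 17.02
eef_pos: [0.4449, -0.0159, 0.0013]
tool_rot: [-0.248, 0.741, 0.203, 0.59]
ft_force: [1.1, 9.8, 18.0]
grip_width: 0.0003
```

```bash
python3 go.py
```

```text
p [ 0.4449 -0.0159  0.0013] tool x [-0.181 -0.128 -0.975] y [-0.607  0.795  0.009] z [ 0.774  0.594 -0.222] j [ 0.05  0.51 -0.29  0.96 -0.12 -0.6 ] F [ 1.1  9.8 18. ] M [ 1.76  0.32 -0.31] w 0.0003 t 17.02
tool y yaw 127.38
```

Request:
arm_command([
  {"x":0.003,"y":0,"z":-0.005,"roll":0,"fingers":0},
  {"x":0.003,"y":0,"z":-0.005,"roll":0,"fingers":0},
  {"x":0.003,"y":0,"z":-0.005,"roll":0,"fingers":0},
  {"x":0.003,"y":0,"z":-0.005,"roll":0,"fingers":0},
  {"x":0.003,"y":0,"z":-0.005,"roll":0,"fingers":0},
  {"x":0.003,"y":0,"z":-0.005,"roll":0,"fingers":0},
])

```text
clock: 17.52
eef_pos: [0.4398, -0.0253, 0.001]
tool_rot: [-0.247, 0.723, 0.209, 0.61]
ft_force: [2.4, 8.1, 11.4]
grip_width: -0.0001
```

```bash
python3 go.py
```

```text
p [ 0.4398 -0.0253  0.001 ] tool x [-0.133 -0.102 -0.986] y [-0.611  0.791  0.001] z [ 0.78   0.603 -0.168] j [ 0.01  0.47 -0.36  0.89 -0.1  -0.64] F [ 2.4  8.1 11.4] M [ 1.69 -0.48 -0.19] w -0.0001 t 17.52
tool y yaw 127.7
```

Pressing and dragging back on the bare bench takes the tilt out, so I'll keep going.

Request:
arm_command([
  {"x":0.003,"y":0,"z":-0.005,"roll":0,"fingers":0},
  {"x":0.003,"y":0,"z":-0.005,"roll":0,"fingers":0},
  {"x":0.003,"y":0,"z":-0.005,"roll":0,"fingers":0},
  {"x":0.003,"y":0,"z":-0.005,"roll":0,"fingers":0},
  {"x":0.003,"y":0,"z":-0.005,"roll":0,"fingers":0},
  {"x":0.003,"y":0,"z":-0.005,"roll":0,"fingers":0},
  {"x":0.003,"y":0,"z":-0.005,"roll":0,"fingers":0},
  {"x":0.003,"y":0,"z":-0.005,"roll":0,"fingers":0},
])

```text
clock: 18.18
eef_pos: [0.4384, -0.03, 0.0003]
tool_rot: [-0.241, 0.693, 0.223, 0.642]
ft_force: [2.1, 11.8, 14.6]
grip_width: 0.0
```

```bash
python3 go.py
```

```text
p [ 4.384e-01 -3.000e-02  3.000e-04] tool x [-0.061 -0.047 -0.997] y [-0.62   0.784  0.001] z [ 0.782  0.619 -0.077] j [-0.03  0.41 -0.43  0.78 -0.05 -0.7 ] F [ 2.1 11.8 14.6] M [ 2.53 -0.24 -0.13] w 0.0 t 18.18
tool y yaw 128.34
```

Request:
arm_command([
  {"x":0.003,"y":0,"z":-0.005,"roll":0,"fingers":0},
  {"x":0.003,"y":0,"z":-0.005,"roll":0,"fingers":0},
  {"x":0.003,"y":0,"z":-0.005,"roll":0,"fingers":0},
  {"x":0.003,"y":0,"z":-0.005,"roll":0,"fingers":0},
  {"x":0.003,"y":0,"z":-0.005,"roll":0,"fingers":0},
  {"x":-0.004,"y":0,"z":0,"roll":0,"fingers":0},
  {"x":-0.02,"y":0,"z":0,"roll":0,"fingers":0},
  {"x":-0.02,"y":0,"z":0,"roll":0,"fingers":0},
])

```text
clock: 18.85
eef_pos: [0.4358, -0.0304, 0.0436]
tool_rot: [-0.236, 0.674, 0.236, 0.659]
ft_force: [0.5, 0.1, 0.6]
grip_width: -0.0002
```

```bash
python3 look.py u top scene; python3 go.py
```

```text
18.95 [ 0.43874576 -0.03066723  0.04572378] [-0.23660772  0.67164447  0.23475678  0.66166437] [-0.02183259 -0.20640763 -0.02801502] 4.753720397497904e-05
p [ 0.4387 -0.0307  0.0457] tool x [-0.012 -0.007 -1.   ] y [-0.628  0.778  0.002] z [ 0.778  0.628 -0.014] j [-0.06  0.31 -0.43  0.84 -0.01 -0.74] F [-0.  -0.2 -0. ] M [-0.   -0.03 -0.03] w 0.0 t 18.95
tool y yaw 128.94
```

View pics/u_top.png

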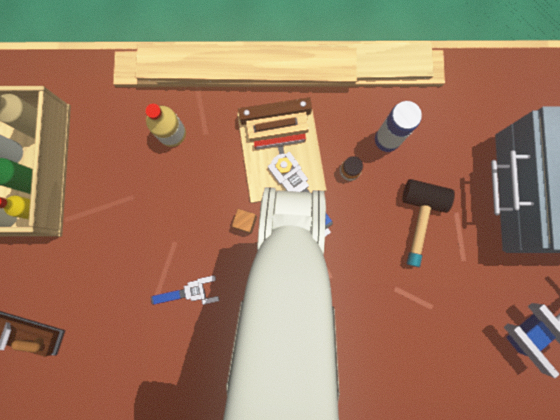

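```bash
python3 go.py 0.5324 -0.1224 0.065 126.1
```

```text
p [ 0.4387 -0.0307  0.0457] tool x [-0.012 -0.007 -1.   ] y [-0.628  0.778  0.002] z [ 0.778  0.628 -0.014] j [-0.06  0.31 -0.43  0.84 -0.01 -0.74] F [-0.  -0.2 -0. ] M [-0.   -0.03 -0.03] w 0.0 t 18.95
tool y yaw 128.94
shift tool xyz mm [ -19.8 -130.2   14.9] dist 0.133 rows 4.0 roll 0.05 alt -3.092
```

Request:
arm_command([
  {"x":-0.015,"y":-0.01,"z":0,"roll":0.025,"fingers":0},
  {"x":-0.01,"y":-0.025,"z":0.004,"roll":0.025,"fingers":0},
  {"x":0,"y":-0.03,"z":0.004,"roll":0,"fingers":0},
  {"x":0,"y":-0.03,"z":0.004,"roll":0,"fingers":0},
  {"x":0,"y":-0.025,"z":0.002,"roll":0,"fingers":0},
  {"x":0,"y":-0.006,"z":0,"roll":0,"fingers":0},
  {"x":0,"y":0,"z":0,"roll":0,"fingers":0},
])

```text
clock: 19.53
eef_pos: [0.5229, -0.1286, 0.0664]
tool_rot: [-0.219, 0.681, 0.217, 0.664]
ft_force: [-0.3, -1.1, -0.7]
grip_width: -0.0001
```

```bash
python3 look.py v wrist; python3 go.py 0.5324 -0.1224 0.018 126.1; python3 hand.py v_wrist 200 480 60 330
```

```text
19.5833 [ 0.52221185 -0.12808989  0.0662708 ] [-0.21944738  0.68069574  0.21767339  0.66416448] [ 0.35870553 -0.39523311  0.87962202] -0.00021805328395937468
p [ 0.5222 -0.1281  0.0663] tool x [-0.021 -0.01  -1.   ] y [-0.588  0.809  0.005] z [ 0.809  0.588 -0.023] j [-0.23  0.45 -0.14  0.99 -0.01 -0.86] F [ 0.4 -0.4  0.9] M [ 0.03 -0.08 -0.01] w -0.0002 t 19.58
tool y yaw 126.01
shift tool xyz mm [48.  -1.6 12.7] dist 0.05 rows 2.0 roll -0.002 alt 3.14
centre [ 0.5072 -0.1003] dir 36.21 size [0.0275 0.0739] [ 309  187   50  115 4721]
```

View pics/v_wrist.png

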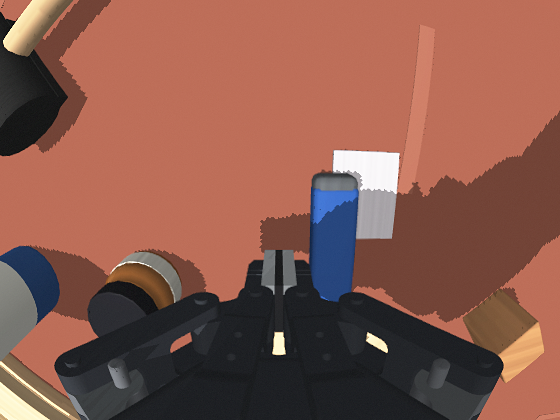

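Run:
```python
from h import *
from workcell import get_obs
o=get_obs();T=R.from_quat(o["tool_rot"]).as_matrix();p=np.array(o["eef_pos"]);c=load("v_wrist")
org,d=ray(c,[(57,362),(70,395),(200,295),(120,385)],True);ot=T.T@(org-p);dt=d@T
for X in (-.04,-.06,-.08,-.1):
    s=(X-ot[0])/dt[:,0];Q=ot+dt*s[:,None];print(X,Q[:,1:].round(3).tolist())
print("jar lid", onplane(c,[(125,308)],.062,True))
```

```text
-0.04 [[-0.117, 0.042], [-0.12, 0.069], [-0.03, -0.008], [-0.08, 0.05]]
-0.06 [[-0.094, 0.02], [-0.096, 0.042], [-0.024, -0.02], [-0.064, 0.026]]
-0.08 [[-0.071, -0.002], [-0.073, 0.014], [-0.018, -0.033], [-0.049, 0.002]]
-0.1 [[-0.049, -0.024], [-0.05, -0.013], [-0.013, -0.045], [-0.033, -0.021]]
jar lid [[ 0.60000465 -0.18234416  0.062     ]]
```

Request:
arm_command([
  {"x":0.014,"y":0,"z":0.002,"roll":0,"fingers":0},
  {"x":0.016,"y":0,"z":0.002,"roll":0,"fingers":0},
  {"x":0.012,"y":0,"z":0.002,"roll":0,"fingers":0},
  {"x":0.002,"y":0,"z":0,"roll":0,"fingers":0},
])

```text
clock: 19.92
eef_pos: [0.5212, -0.1218, 0.0196]
tool_rot: [-0.219, 0.682, 0.219, 0.662]
ft_force: [0.2, 0.1, -0.2]
grip_width: -0.0002
```

```bash
python3 go.py 0.5324 -0.1224 0.018 126.1; python3 -c "
import numpy as np
from workcell import get_obs
p=np.array(get_obs()['eef_pos'])[:2]-[.622,-.0133];print(np.hypot(*p),np.degrees(np.arctan2(p[1],p[0]))%360)"
```

```text
p [ 0.5212 -0.1218  0.0196] tool x [-0.027 -0.008 -1.   ] y [-0.589  0.808  0.009] z [ 0.808  0.589 -0.026] j [-0.22  0.51 -0.19  0.89 -0.01 -0.85] F [ 0.2  0.1 -0.2] M [0.09 0.02 0.01] w -0.0002 t 19.92
tool y yaw 126.08
shift tool xyz mm [ 1.3 -7.1  8.8] dist 0.011 rows 1.0 roll -0.0 alt 3.141
0.148145035231674 227.10993330010308
```

Request:
arm_command([
  {"x":0,"y":0.004,"z":0,"roll":0,"fingers":0},
  {"x":0,"y":0.006,"z":-0.001,"roll":0.02,"fingers":0},
  {"x":0,"y":0.006,"z":-0.001,"roll":0.03,"fingers":0},
  {"x":0,"y":0.006,"z":-0.001,"roll":0.03,"fingers":0},
])

```text
clock: 20.25
eef_pos: [0.5078, -0.1074, 0.0212]
tool_rot: [-0.195, 0.689, 0.187, 0.672]
ft_force: [2.8, -4.1, -1.2]
grip_width: 0.0001
```

```bash
cat > st.py <<'E'
import numpy as np,sys
from workcell import get_obs
from scipy.spatial.transform import Rotation as R
o=get_obs();T=R.from_quat(o["tool_rot"]).as_matrix();p=np.array(o['eef_pos']);q=p[:2]-[.622,-.0133]
f=T.T@np.array(o["ft_force"])
print("r",np.hypot(*q).round(4),"ang",(np.degrees(np.arctan2(q[1],q[0]))%360).round(2),"z",p[2].round(4),"tool heading",np.degrees(np.arctan2(T[1,2],T[0,2])).round(1),"tilt",T[:,0].round(3),"Ftool",f.round(1),"t",round(o["clock"],2))
E
python3 st.py; python3 look.py w scene;python3 - <<'E'
from h import *
crop("w_scene","w_s1",180,150,340,290,5)
E
```

```text
r 0.1479 ang 219.5 z 0.0212 tool heading 31.3 tilt [-0.02  -0.018 -1.   ] Ftool [ 1.3 -5.   0.3] t 20.25
20.3 [ 0.50709007 -0.10653932  0.02134119] [-0.19475933  0.68941492  0.18676211  0.67223194] [ 2.05630808 -3.09563709 -1.06921681] -0.0002568756047620907
```

View pics/w_s1.png

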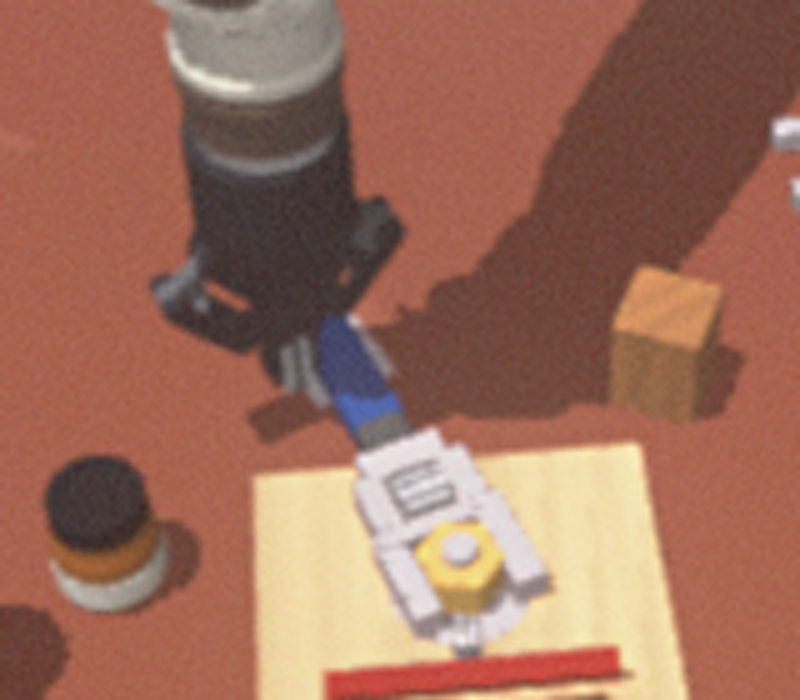

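Request:
arm_command([
  {"x":0.001,"y":0.006,"z":-0.001,"roll":0.04,"fingers":0},
  {"x":0.001,"y":0.006,"z":-0.001,"roll":0.04,"fingers":0},
  {"x":0.001,"y":0.006,"z":-0.001,"roll":0.04,"fingers":0},
  {"x":0,"y":0.006,"z":-0.001,"roll":0.04,"fingers":0},
])

```text
clock: 20.63
eef_pos: [0.4957, -0.0907, 0.0224]
tool_rot: [-0.144, 0.699, 0.124, 0.689]
ft_force: [2.4, -3.6, -1.8]
grip_width: -0.0002
```

```bash
python3 st.py
```

```text
r 0.1481 ang 211.52 z 0.0224 tool heading 21.8 tilt [-0.009 -0.03  -1.   ] Ftool [ 1.8 -4.2  0.9] t 20.63
```

Request:
arm_command([
  {"x":0.002,"y":0.006,"z":-0.001,"roll":0.04,"fingers":0},
  {"x":0.002,"y":0.006,"z":-0.001,"roll":0.04,"fingers":0},
  {"x":0.002,"y":0.006,"z":-0.001,"roll":0.04,"fingers":0},
])

```text
clock: 20.88
eef_pos: [0.4909, -0.0834, 0.0223]
tool_rot: [-0.108, 0.703, 0.07, 0.7]
ft_force: [-1.1, -11.1, 6.9]
grip_width: 0.0002
```

```bash
python3 st.py; python3 look.py x scene;python3 - <<'E'
from h import *
crop("x_scene","x_s1",180,170,340,310,5)
E
```

```text
r 0.1487 ang 208.14 z 0.0223 tool heading 14.5 tilt [ 0.002 -0.054 -0.999] Ftool [ -6.3 -10.8  -3.9] t 20.88
20.9333 [ 0.49056977 -0.08274546  0.02232346] [-0.10746696  0.70275965  0.06990546  0.69978065] [ 0.16169272 -9.19491968  7.85465746] -0.00028756502131779165
```

View pics/x_s1.png

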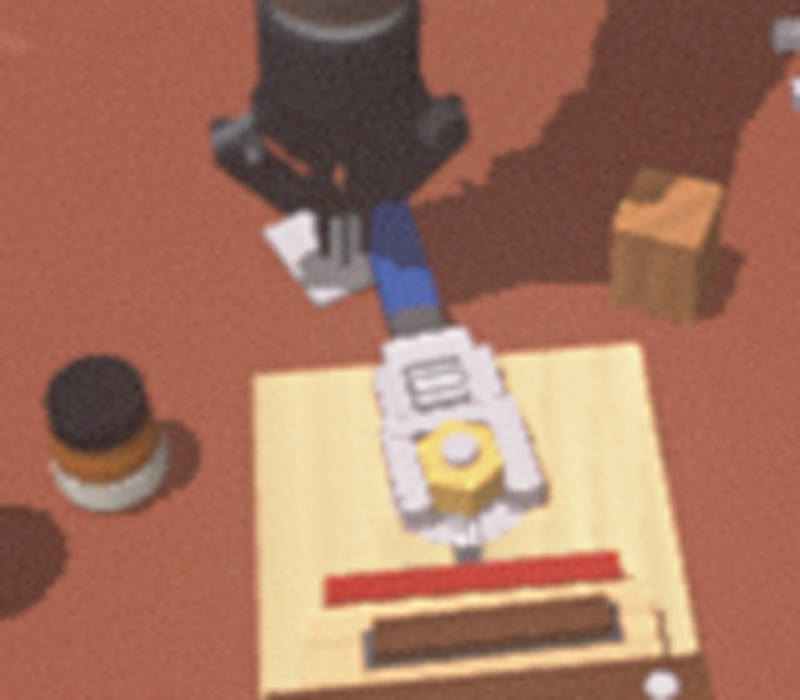

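```bash
python3 look.py y wrist top; python3 st.py; python3 hand.py y_wrist 200 480 40 330
python3 - <<'E'
from h import *
crop("y_wrist","y_w1",220,100,420,340,2.4);crop("y_top","y_t2",230,90,340,190,6)
E
```

```text
21.0333 [ 0.49066992 -0.0827718   0.02231822] [-0.10826964  0.70271196  0.07157877  0.69953561] [-0.07900946 -9.17133412  6.91527543] -5.0864067591243806e-05
r 0.1486 ang 207.88 z 0.0223 tool heading 14.6 tilt [ 0.002 -0.052 -0.999] Ftool [-6.4 -9.2 -2.5] t 21.03
centre [ 0.4729 -0.0617] dir 17.11 size [0.0262 0.0495] [ 303  201   61  101 5030]
```

View pics/y_wrist.png

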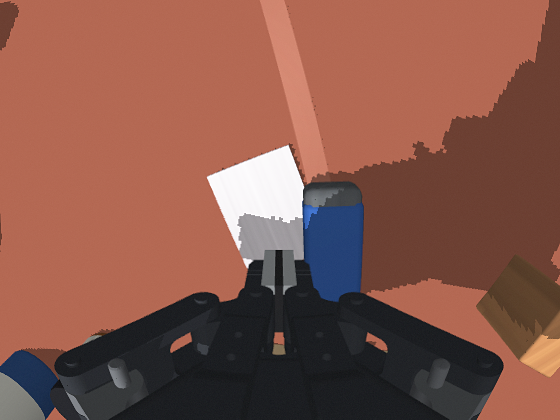

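View pics/y_t2.png

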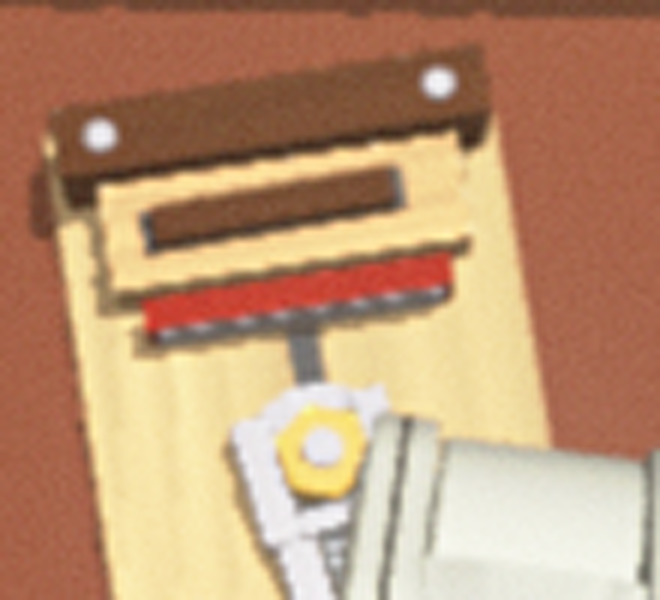

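```bash
cat > shoe.py <<'E'
import sys
from h import *
for n in sys.argv[1:]:
    c=load(n);hsv=cv2.cvtColor(c["frame"],cv2.COLOR_RGB2HSV)
    m=cv2.inRange(hsv,(0,170,120),(6,255,255))|cv2.inRange(hsv,(174,170,120),(180,255,255))
    top='top' in n
    m2=np.zeros_like(m)
    if top: m2[120:160,240:325]=m[120:160,240:325]
    else: m2[275:305,235:315]=m[275:305,235:315]
    yx=np.argwhere(m2>0)
    P=onplane(c,yx[:,::-1],.039)[:,:2]-[.622,-.0133]
    a=np.radians(8.9);jx=P@[np.cos(a),np.sin(a)];jy=P@[-np.sin(a),np.cos(a)]
    print(n,len(yx),"jig x mean",jx.mean().round(4),"p2..98",np.percentile(jx,[2,98]).round(4),"jy",np.percentile(jy,[1,99]).round(3), "mid-band x", jx[np.abs(jy)<.04].mean().round(4))
E
python3 shoe.py a_top t_top y_top a_scene s_scene x_scene
```

```text
a_top 217 jig x mean 0.0655 p2..98 [0.0603 0.0707] jy [-0.063  0.06 ] mid-band x 0.0655
t_top 126 jig x mean 0.0655 p2..98 [0.0607 0.0706] jy [-0.063  0.014] mid-band x 0.0654
y_top 231 jig x mean 0.0691 p2..98 [0.0635 0.0746] jy [-0.064  0.06 ] mid-band x 0.0691
a_scene 199 jig x mean 0.0665 p2..98 [0.0617 0.0723] jy [-0.063  0.059] mid-band x 0.0667
s_scene 206 jig x mean 0.0664 p2..98 [0.0615 0.0718] jy [-0.063  0.059] mid-band x 0.0663
x_scene 189 jig x mean 0.0698 p2..98 [0.0655 0.0747] jy [-0.063  0.059] mid-band x 0.0696
```

Request:
arm_command([
  {"x":-0.001,"y":0.006,"z":-0.001,"roll":0.01,"fingers":0},
  {"x":0,"y":0.006,"z":-0.001,"roll":0.02,"fingers":0},
])

```text
clock: 21.2
eef_pos: [0.4871, -0.075, 0.0254]
tool_rot: [-0.1, 0.702, 0.057, 0.702]
ft_force: [2.3, -4.7, -1.5]
grip_width: -0.0003
```

```bash
python3 st.py
```

```text
r 0.1483 ang 204.58 z 0.0254 tool heading 12.7 tilt [ 0.007 -0.06  -0.998] Ftool [ 1.8 -4.9  1.2] t 21.2
```

Request:
arm_command([
  {"x":0.001,"y":0.006,"z":-0.001,"roll":0.035,"fingers":0},
  {"x":0.001,"y":0.006,"z":-0.001,"roll":0.035,"fingers":0},
])

```text
clock: 21.37
eef_pos: [0.4836, -0.0667, 0.0254]
tool_rot: [-0.077, 0.703, 0.028, 0.707]
ft_force: [0.8, -7.3, 2.2]
grip_width: -0.0
```

```bash
python3 st.py; python3 look.py z top;  python3 shoe.py z_top
```

```text
r 0.1483 ang 201.11 z 0.0254 tool heading 8.5 tilt [ 0.011 -0.068 -0.998] Ftool [-1.6 -7.5 -0.3] t 21.37
21.4167 [ 0.48330745 -0.06584162  0.0253382 ] [-0.07663767  0.7026284   0.02827813  0.70685243] [ 0.76859679 -5.39102965  3.01732988] 0.00015207485604697472
z_top 230 jig x mean 0.0705 p2..98 [0.065 0.076] jy [-0.064  0.06 ] mid-band x 0.0705
```

Request:
arm_command([
  {"x":0.0005,"y":0.006,"z":-0.001,"roll":0.03,"fingers":0},
  {"x":0.0005,"y":0.006,"z":-0.001,"roll":0.03,"fingers":0},
])

```text
clock: 21.58
eef_pos: [0.4804, -0.0571, 0.0256]
tool_rot: [-0.057, 0.702, 0.004, 0.71]
ft_force: [1.2, -4.5, -0.0]
grip_width: -0.0002
```

```bash
python3 st.py
```

```text
r 0.1482 ang 197.18 z 0.0256 tool heading 5.0 tilt [ 0.014 -0.075 -0.997] Ftool [ 0.4 -4.6  0.8] t 21.58
```

Request:
arm_command([
  {"x":0.0005,"y":0.006,"z":-0.001,"roll":0.03,"fingers":0},
  {"x":0.0005,"y":0.005,"z":-0.001,"roll":0.03,"fingers":0},
])

```text
clock: 21.75
eef_pos: [0.478, -0.0484, 0.0257]
tool_rot: [-0.038, 0.701, -0.021, 0.712]
ft_force: [1.2, -5.0, 0.3]
grip_width: -0.0002
```

```bash
python3 st.py; python3 look.py aa top scene;  python3 shoe.py aa_top aa_scene
```

```text
r 0.1482 ang 193.72 z 0.0257 tool heading 1.4 tilt [ 0.017 -0.082 -0.996] Ftool [ 0.2 -5.1  1. ] t 21.75
21.85 [ 0.47797981 -0.04776618  0.02563015] [-0.03799191  0.70078387 -0.01917866  0.71210306] [ 1.23171568 -3.60551159  1.01452238] 8.478839204892331e-06
aa_top 222 jig x mean 0.0722 p2..98 [0.0668 0.0774] jy [-0.064  0.061] mid-band x 0.0723
aa_scene 137 jig x mean 0.0714 p2..98 [0.0684 0.0749] jy [-0.062  0.059] mid-band x 0.0713
```

Request:
arm_command([
  {"x":0.0005,"y":0.005,"z":-0.001,"roll":0.025,"fingers":0},
  {"x":0.0005,"y":0.005,"z":-0.001,"roll":0.025,"fingers":0},
])

```text
clock: 22.02
eef_pos: [0.4766, -0.0409, 0.0256]
tool_rot: [-0.022, 0.699, -0.039, 0.714]
ft_force: [-0.1, -6.9, 3.7]
grip_width: -0.0002
```

```bash
python3 st.py
```

```text
r 0.148 ang 190.75 z 0.0256 tool heading -1.3 tilt [ 0.02  -0.088 -0.996] Ftool [-3.1 -7.2  0.2] t 22.02
```

Request:
arm_command([
  {"x":0.0005,"y":0.005,"z":-0.001,"roll":0.025,"fingers":0},
])

```text
clock: 22.1
eef_pos: [0.476, -0.0376, 0.0256]
tool_rot: [-0.015, 0.698, -0.05, 0.714]
ft_force: [0.7, -8.1, 4.1]
grip_width: -0.0001
```

```bash
python3 st.py
```

```text
r 0.148 ang 189.45 z 0.0256 tool heading -2.8 tilt [ 0.021 -0.092 -0.996] Ftool [-3.4 -8.4  1.2] t 22.1
```

Request:
arm_command([
  {"x":0,"y":0.005,"z":-0.001,"roll":0.02,"fingers":0},
])

```text
clock: 22.18
eef_pos: [0.4755, -0.0341, 0.0259]
tool_rot: [-0.009, 0.697, -0.058, 0.715]
ft_force: [0.9, -7.1, 1.2]
grip_width: 0.0001
```

```bash
python3 st.py;python3 look.py ab top wrist;  python3 shoe.py ab_top;python3 hand.py ab_wrist 200 480 40 330
```

```text
r 0.148 ang 188.07 z 0.0259 tool heading -4.0 tilt [ 0.022 -0.095 -0.995] Ftool [-0.5 -7.1  1.4] t 22.18
22.2833 [ 0.47538495 -0.03371438  0.02582878] [-0.00905719  0.69707549 -0.05771886  0.71461337] [ 2.19833235 -6.50483148  1.56265529] 0.00031007823974461666
ab_top 207 jig x mean 0.0731 p2..98 [0.0682 0.0781] jy [-0.064  0.061] mid-band x 0.0732
centre [ 0.4668 -0.0087] dir -2.25 size [0.0261 0.0503] [ 302  203   60  100 4865]
```

Request:
arm_command([
  {"x":0,"y":0.004,"z":0,"roll":0.015,"fingers":0},
])

```text
clock: 22.37
eef_pos: [0.4752, -0.0324, 0.026]
tool_rot: [-0.006, 0.697, -0.065, 0.714]
ft_force: [0.4, -13.2, -0.1]
grip_width: -0.0001
```

```bash
python3 st.py
```

```text
r 0.1481 ang 187.41 z 0.026 tool heading -4.7 tilt [ 0.021 -0.101 -0.995] Ftool [  1.5 -13.    1.5] t 22.37
```

Request:
arm_command([
  {"x":0,"y":0.004,"z":0,"roll":0.015,"fingers":0},
])

```text
clock: 22.45
eef_pos: [0.4755, -0.0293, 0.0265]
tool_rot: [-0.001, 0.696, -0.071, 0.715]
ft_force: [-0.1, -2.2, 3.9]
grip_width: -0.0
```

```bash
python3 st.py; python3 look.py ac top;  python3 shoe.py ac_top
```

```text
r 0.1474 ang 186.23 z 0.0265 tool heading -5.6 tilt [ 0.021 -0.103 -0.994] Ftool [-3.7 -2.6  0.2] t 22.45
22.5 [ 0.47546794 -0.02875553  0.02649366] [-0.00091821  0.6959068  -0.07085196  0.7146278 ] [ 3.48609467e-03 -4.18621207e+00  4.12625502e+00] 0.0001770968181866077
ac_top 208 jig x mean 0.0731 p2..98 [0.068  0.0781] jy [-0.064  0.061] mid-band x 0.0731
```

```bash
python3 look.py ad scene wrist; python3 hand.py ad_wrist 200 480 40 330
python3 - <<'E'
from h import *
crop("ad_scene","ad_s1",210,190,340,300,6);crop("ac_top","ac_t2",230,90,340,190,6)
E
```

```text
22.6 [ 0.47554727 -0.02880832  0.0264497 ] [-0.00123633  0.69592174 -0.07019783  0.71467732] [-1.2700458  -4.03266724  6.31611206] 0.0001322346450433854
centre [ 0.4675 -0.0082] dir -1.86 size [0.0259 0.0513] [ 290  201   60  102 4608]
```

View pics/ad_s1.png

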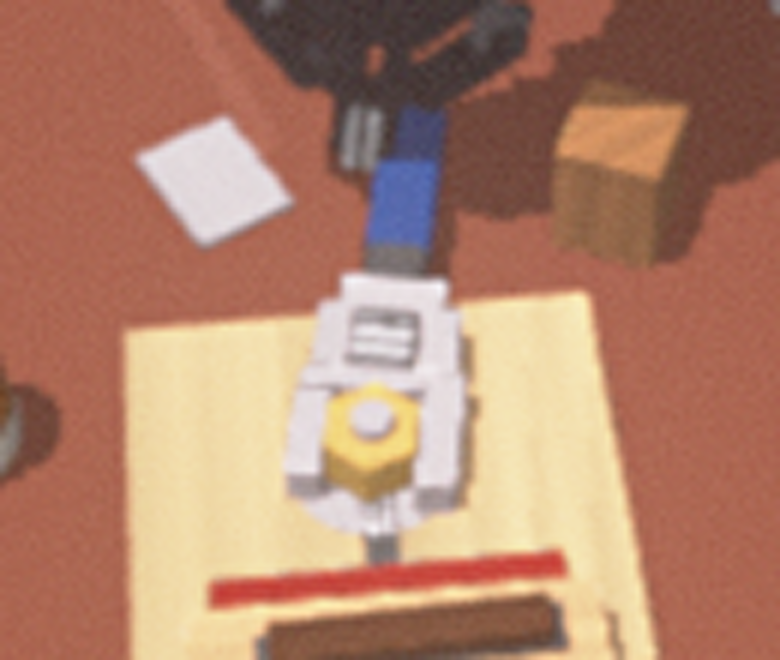

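View pics/ac_t2.png

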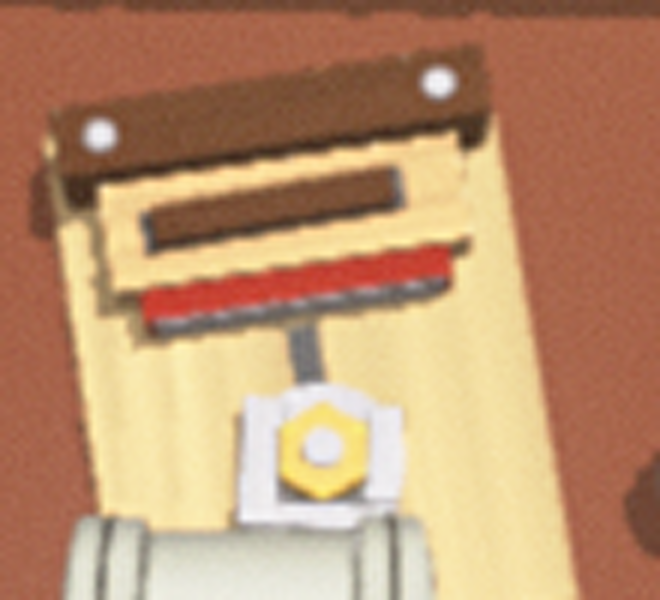

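View pics/ad_wrist.png

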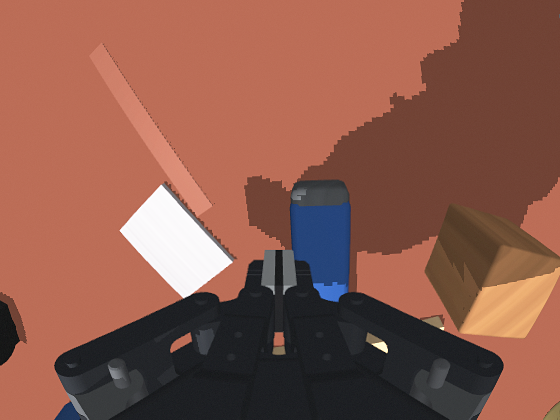

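Request:
arm_command([
  {"x":-0.002,"y":-0.008,"z":0,"roll":0,"fingers":0},
  {"x":0,"y":-0.012,"z":0,"roll":0,"fingers":0},
  {"x":-0.015,"y":-0.004,"z":0,"roll":0,"fingers":0},
  {"x":-0.025,"y":0,"z":0,"roll":0,"fingers":0},
  {"x":-0.025,"y":0,"z":0,"roll":0,"fingers":0},
  {"x":0,"y":0,"z":0,"roll":0,"fingers":0},
])

```text
clock: 23.1
eef_pos: [0.4655, -0.0443, 0.0955]
tool_rot: [-0.001, 0.701, -0.062, 0.71]
ft_force: [0.9, 0.1, 0.7]
grip_width: 0.0
```

```bash
python3 st.py; python3 look.py ae scene wrist top; python3 hand.py ae_wrist 200 480 40 330; python3 shoe.py ae_top;python3 - <<'E'
from h import *
crop("ae_scene","ae_s1",210,170,340,280,6);crop("ae_top","ae_t2",230,90,340,190,6)
E
```

```text
r 0.1596 ang 191.21 z 0.0955 tool heading -4.9 tilt [ 0.009 -0.09  -0.996] Ftool [-0.7  0.2  0.9] t 23.1
23.25 [ 0.46271274 -0.04443476  0.09134567] [-0.00113468  0.70337746 -0.06278486  0.70803737] [ 0.07586966 -0.0018262  -0.8780398 ] 0.0004342443317985438
centre [ 0.484  -0.0108] dir -1.93 size [0.0266 0.0857] [ 318  188   41  115 4103]
ae_top 213 jig x mean 0.0731 p2..98 [0.0678 0.0782] jy [-0.064  0.06 ] mid-band x 0.0731
```

View pics/ae_s1.png

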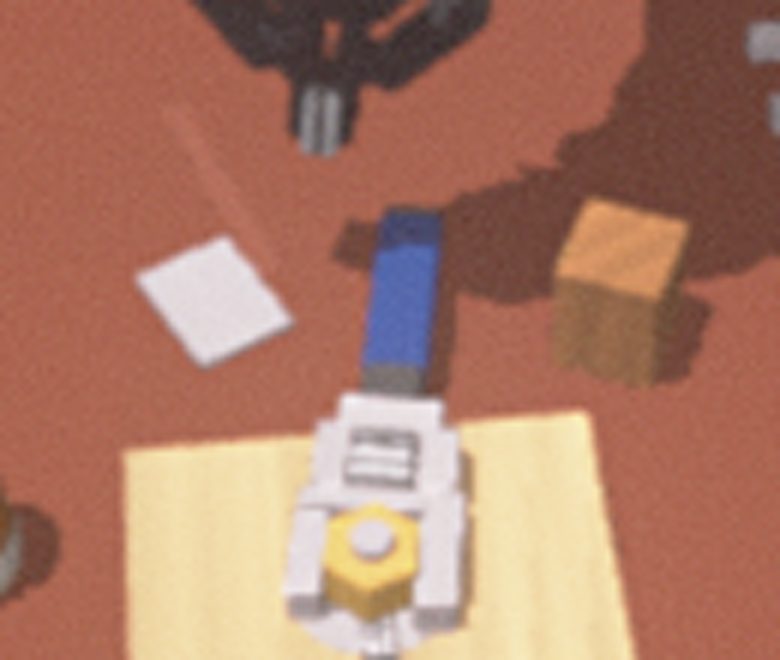

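View pics/ae_wrist.png

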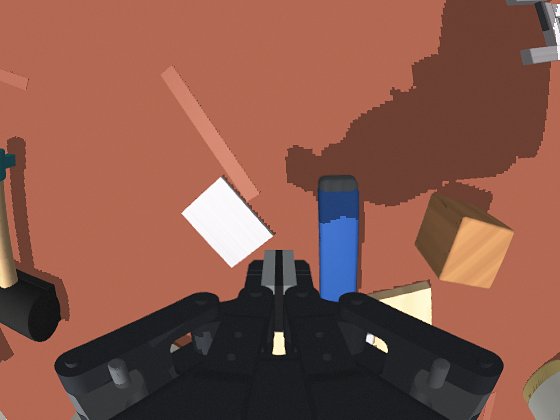

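View pics/ae_t2.png

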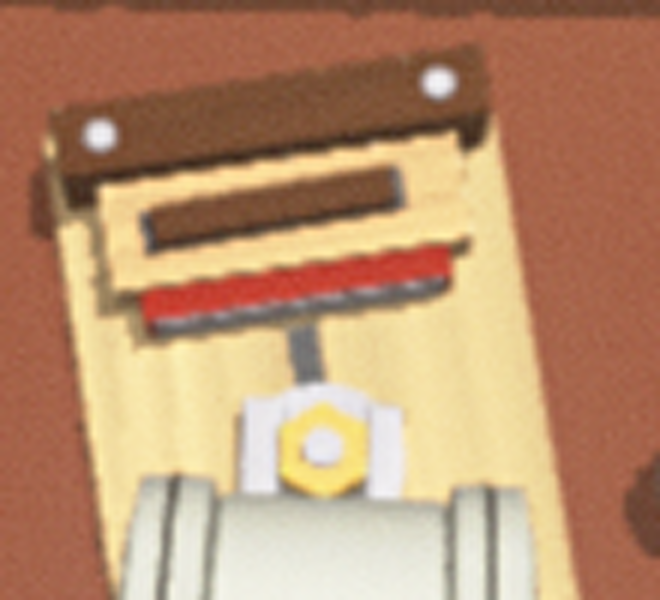

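```bash
python3 go.py 0.63 0.09 0.13 0
```

```text
p [ 0.4627 -0.0444  0.0913] tool x [ 0.003 -0.091 -0.996] y [ 0.087  0.992 -0.09 ] z [ 0.996 -0.087  0.011] j [-0.04  0.28 -0.33  0.95 -0.09  0.05] F [ 0.1 -0.  -0.9] M [ 0.11 -0.07  0.01] w 0.0004 t 23.25
tool y yaw 84.97
shift tool xyz mm [-50.2 144.5 155.4] dist 0.218 rows 6.0 roll 1.483 alt -1.659
```

Request:
arm_command([
  {"x":-0.02,"y":0.005,"z":0.005,"roll":0,"fingers":0},
  {"x":-0.015,"y":0.015,"z":0.02,"roll":-0.06,"fingers":0},
  {"x":-0.008,"y":0.02,"z":0.026,"roll":-0.1,"fingers":0},
  {"x":-0.005,"y":0.02,"z":0.03,"roll":-0.12,"fingers":0},
  {"x":0,"y":0.015,"z":0.03,"roll":-0.12,"fingers":0},
  {"x":0,"y":0.01,"z":0.03,"roll":-0.12,"fingers":0},
  {"x":0,"y":0,"z":0.03,"roll":-0.12,"fingers":0},
  {"x":0,"y":0,"z":0.02,"roll":-0.12,"fingers":0},
  {"x":0,"y":0,"z":0,"roll":-0.12,"fingers":0},
  {"x":0,"y":0,"z":0,"roll":-0.12,"fingers":0},
  {"x":0,"y":0,"z":0,"roll":-0.12,"fingers":0},
  {"x":0,"y":0,"z":0,"roll":-0.12,"fingers":0},
  {"x":0,"y":0,"z":0,"roll":-0.12,"fingers":0},
  {"x":0,"y":0,"z":0,"roll":-0.12,"fingers":0},
  {"x":0,"y":0,"z":0,"roll":-0.12,"fingers":0},
  {"x":0,"y":0,"z":0,"roll":0,"fingers":0},
])

```text
clock: 24.58
eef_pos: [0.6256, 0.0905, 0.0904]
tool_rot: [-0.508, 0.534, 0.494, 0.462]
ft_force: [-0.6, 0.3, -0.2]
grip_width: -0.0003
```

```bash
python3 look.py af wrist; python3 go.py 0.63 0.09 0.13 0
```

```text
24.6333 [0.62523971 0.09040265 0.0900197 ] [-0.50636996  0.535335    0.4929821   0.46257384] [-0.30428672  0.08347702 -0.33168379] -3.131002791085962e-05
p [0.6252 0.0904 0.09  ] tool x [-0.059 -0.086 -0.995] y [-0.998  0.001  0.059] z [-0.004  0.996 -0.086] j [ 0.18  0.64  0.25  1.25 -0.07 -1.39] F [-0.3  0.1 -0.3] M [ 0.07 -0.03  0.04] w -0.0 t 24.63
tool y yaw 179.94
shift tool xyz mm [-40.   -2.4  -3.9] dist 0.04 rows 2.0 roll -0.001 alt 3.14
```

View pics/af_wrist.png

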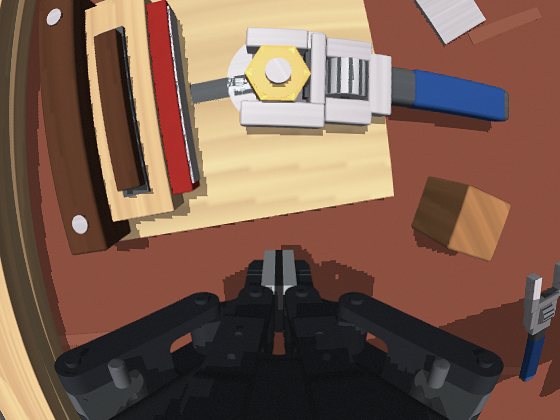

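Good view: the nut is at (278,72), the movable jaw at the top (285,38) and the fixed jaw at the bottom (283,113). I'll zoom in on the jaw gap, and on the shoe against the board.

Run:
```python
from h import *
crop("af_wrist","af_1",220,15,350,135,6);crop("af_wrist","af_2",80,0,240,225,2.6)
```

```text
(no output)
```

View pics/af_1.png

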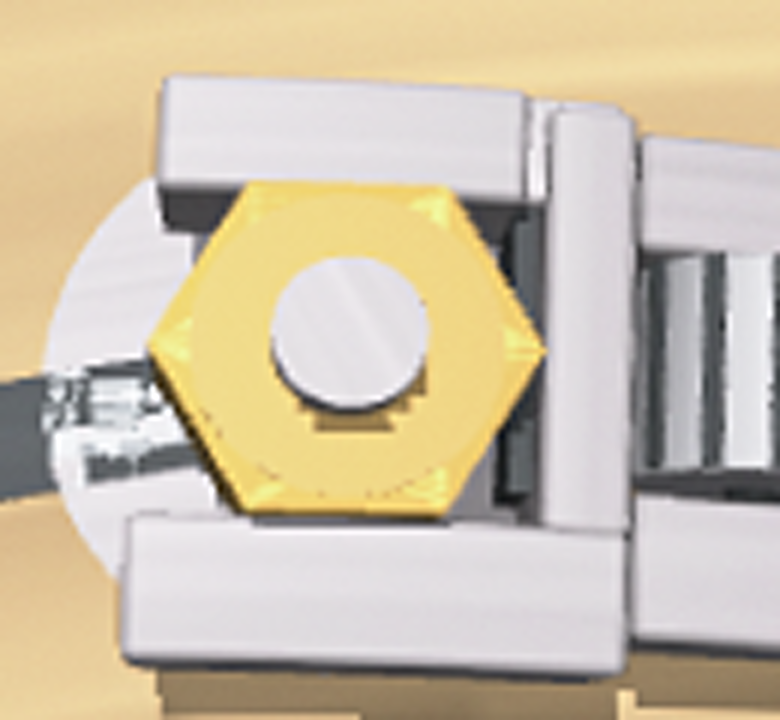

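View pics/af_2.png

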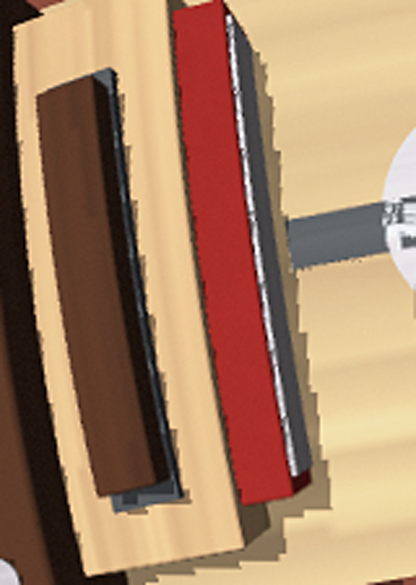

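Run:
```python
from h import *
c=load("af_wrist");f=lambda l:[((u+.5)/6-.5+220,(v+.5)/6-.5+15) for u,v in l]
M=onplane(c,f([(180,189),(500,203)]),.032,True)[:,:2];F=onplane(c,f([(150,515),(500,526)]),.032,True)[:,:2]
d=F[1]-F[0];d/=np.linalg.norm(d);n=np.array([-d[1],d[0]])
print("gap",(M-F[0])@n,"fixed face dir",np.degrees(np.arctan2(d[1],d[0])),"mov dir",np.degrees(np.arctan2(*(M[1]-M[0])[::-1])))
P=onplane(c,f([(247,182),(445,186),(547,350),(440,515),(247,512),(148,345)]),.036,True)[:,:2]
ce=P.mean(0);D=P-ce;a=np.degrees(np.arctan2(D[:,1],D[:,0]));print("nut",ce,"r",np.linalg.norm(D,axis=1).round(4),"mod60",(a%60).round(1))
print("nut flat dist along n",((P-F[0])@n).round(4), "throat corner", )
# shoe/board gap: red back edge z=.039 vs board front top z=.042
g=lambda l:[((u+.5)/2.6-.5+80,(v+.5)/2.6-.5) for u,v in l]
rb=onplane(c,g([(187,120),(212,300),(240,480)]),.039,True)[:,:2]-ce; bf=onplane(c,g([(178,60),(205,300),(243,540)]),.042,True)[:,:2]-ce
a=np.radians(8.9);print("shoe back jx",(rb@[np.cos(a),np.sin(a)]).round(4),"board front jx",(bf@[np.cos(a),np.sin(a)]).round(4))
```

```text
gap [0.03612273 0.03598257] fixed face dir 178.52399740294598 mov dir 178.2880189285715
nut [ 0.6231568  -0.01358868] r [0.0207 0.0207 0.0209 0.0205 0.0206 0.0204] mod60 [59.9  0.2  0.1 58.3  0.5  0. ]
nut flat dist along n [ 0.0358  0.0363  0.0187  0.0003 -0.      0.0176] throat corner
shoe back jx [0.0758 0.0752 0.076 ] board front jx [0.0757 0.0761 0.0774]
```

```bash
python3 - <<'E'
from h import *
c=load("af_wrist");print(onplane(c,[(348,75),(330,75),(367,76)],.042,True),onplane(c,[(348,58),(348,93)],.036,True))
E
python3 hand.py af_wrist 410 520 60 130; python3 go.py 0.574 -0.012 0.055 178
```

```text
[[ 0.57984509 -0.01230146  0.042     ]
 [ 0.59128739 -0.01154892  0.042     ]
 [ 0.56738805 -0.01265282  0.042     ]] [[ 0.57796254 -0.02518089  0.036     ]
 [ 0.57830078 -0.00173966  0.036     ]]
centre [ 0.4881 -0.0086] dir -1.65 size [0.0281 0.0882] [ 410   70   95   51 3302]
p [0.6252 0.0904 0.09  ] tool x [-0.059 -0.086 -0.995] y [-0.998  0.001  0.059] z [-0.004  0.996 -0.086] j [ 0.18  0.64  0.25  1.25 -0.07 -1.39] F [-0.3  0.1 -0.3] M [ 0.07 -0.03  0.04] w -0.0 t 24.63
tool y yaw 179.94
shift tool xyz mm [ 46.7  49.  -98.8] dist 0.12 rows 3.0 roll 0.034 alt -3.108
```

Request:
arm_command([
  {"x":0,"y":0.008,"z":-0.015,"roll":0.03,"fingers":0},
  {"x":0.002,"y":0.012,"z":-0.022,"roll":0,"fingers":0},
  {"x":0.004,"y":0.012,"z":-0.024,"roll":0,"fingers":0},
  {"x":0.008,"y":0.01,"z":-0.022,"roll":0,"fingers":0},
  {"x":0.01,"y":0.006,"z":-0.014,"roll":0,"fingers":0},
  {"x":0.01,"y":0,"z":0,"roll":0,"fingers":0},
  {"x":0,"y":0,"z":0,"roll":0,"fingers":0},
])

```text
clock: 25.22
eef_pos: [0.5666, -0.0094, 0.0592]
tool_rot: [-0.492, 0.549, 0.483, 0.473]
ft_force: [-0.8, 0.6, -0.1]
grip_width: -0.0
```

```bash
python3 go.py 0.575 -0.0125 0.046 178
```

```text
p [ 0.5666 -0.0094  0.0592] tool x [-0.069 -0.084 -0.994] y [-0.997  0.05   0.065] z [ 0.044  0.995 -0.087] j [ 0.03  0.55 -0.    1.09 -0.08 -1.49] F [-0.8  0.6 -0.1] M [ 0.12 -0.08 -0.04] w -0.0 t 25.22
tool y yaw 177.15
shift tool xyz mm [12.8 -9.3 -1.6] dist 0.016 rows 1.0 roll -0.015 alt 3.127
```

Request:
arm_command([
  {"x":0.006,"y":-0.005,"z":-0.001,"roll":-0.015,"fingers":0},
  {"x":0.005,"y":-0.004,"z":0,"roll":0,"fingers":0},
  {"x":0.002,"y":0,"z":0,"roll":0,"fingers":0},
])

```text
clock: 25.47
eef_pos: [0.5763, -0.0105, 0.0442]
tool_rot: [-0.495, 0.545, 0.487, 0.469]
ft_force: [-0.6, -0.1, 0.6]
grip_width: -0.0
```

```bash
python3 go.py 0.575 -0.0125 0.044 178
```

```text
p [ 0.5763 -0.0105  0.0442] tool x [-0.069 -0.083 -0.994] y [-0.997  0.035  0.066] z [ 0.029  0.996 -0.085] j [ 0.02  0.58  0.01  1.07 -0.08 -1.51] F [-0.6 -0.1  0.6] M [ 0.1  -0.08  0.01] w -0.0 t 25.47
tool y yaw 178.0
shift tool xyz mm [ 0.5  1.2 -2. ] dist 0.002 rows 1.0 roll -0.0 alt 3.142
```

Request:
arm_command([
  {"x":0.002,"y":0,"z":-0.002,"roll":0,"fingers":0},
  {"x":0.002,"y":0,"z":0,"roll":0,"fingers":0},
  {"x":0.002,"y":-0.003,"z":0,"roll":0,"fingers":0},
  {"x":0.002,"y":-0.004,"z":0,"roll":0,"fingers":0},
])

```text
clock: 25.8
eef_pos: [0.582, -0.0109, 0.042]
tool_rot: [-0.496, 0.545, 0.489, 0.467]
ft_force: [-5.7, 0.7, 10.1]
grip_width: -0.0003
```

```bash
python3 go.py
```

```text
p [ 0.582  -0.0109  0.042 ] tool x [-0.071 -0.084 -0.994] y [-0.997  0.031  0.069] z [ 0.025  0.996 -0.086] j [ 0.02  0.6   0.03  1.08 -0.08 -1.52] F [-5.7  0.7 10.1] M [-0.04  1.05 -0.06] w -0.0003 t 25.8
tool y yaw 178.23
```

Request:
arm_command([
  {"x":0.002,"y":-0.004,"z":0,"roll":0,"fingers":0},
  {"x":0.002,"y":-0.004,"z":0,"roll":0,"fingers":0},
])

```text
clock: 25.97
eef_pos: [0.5905, -0.0104, 0.0408]
tool_rot: [-0.497, 0.544, 0.488, 0.467]
ft_force: [-0.1, 0.2, 0.5]
grip_width: 0.0004
```

```bash
python3 go.py
```

```text
p [ 0.5905 -0.0104  0.0408] tool x [-0.069 -0.084 -0.994] y [-0.997  0.029  0.067] z [ 0.023  0.996 -0.086] j [ 0.02  0.61  0.05  1.08 -0.08 -1.52] F [-0.1  0.2  0.5] M [ 0.03 -0.11  0.01] w 0.0004 t 25.97
tool y yaw 178.33
```

Request:
arm_command([
  {"x":-0.008,"y":0.004,"z":0,"roll":0,"fingers":0},
  {"x":-0.002,"y":0.012,"z":-0.001,"roll":0,"fingers":0},
  {"x":0.002,"y":0.003,"z":-0.001,"roll":0,"fingers":0},
  {"x":0.003,"y":0,"z":0,"roll":0,"fingers":0},
])

```text
clock: 26.3
eef_pos: [0.5741, -0.0094, 0.0492]
tool_rot: [-0.499, 0.542, 0.488, 0.468]
ft_force: [0.4, -0.4, 1.0]
grip_width: 0.0
```

```bash
python3 look.py ag scene; python3 go.py 0.572 -0.0125 0.043 178.3
python3 - <<'E'
from h import *
crop("ag_scene","ag_s1",210,190,340,300,6)
E
```

```text
26.35 [ 0.57370091 -0.00941114  0.04830991] [-0.49827556  0.54269911  0.4882278   0.46779564] [ 0.22882786  0.32801742 -0.04955064] -5.166516518514584e-05
p [ 0.5737 -0.0094  0.0483] tool x [-0.066 -0.084 -0.994] y [-0.998  0.027  0.064] z [ 0.021  0.996 -0.086] j [ 0.03  0.57  0.    1.07 -0.08 -1.52] F [ 0.2  0.3 -0. ] M [ 0.12 -0.03 -0.05] w -0.0001 t 26.35
tool y yaw 178.47
shift tool xyz mm [ 5.7  1.3 -2.7] dist 0.006 rows 1.0 roll 0.003 alt -3.139
```

View pics/ag_s1.png

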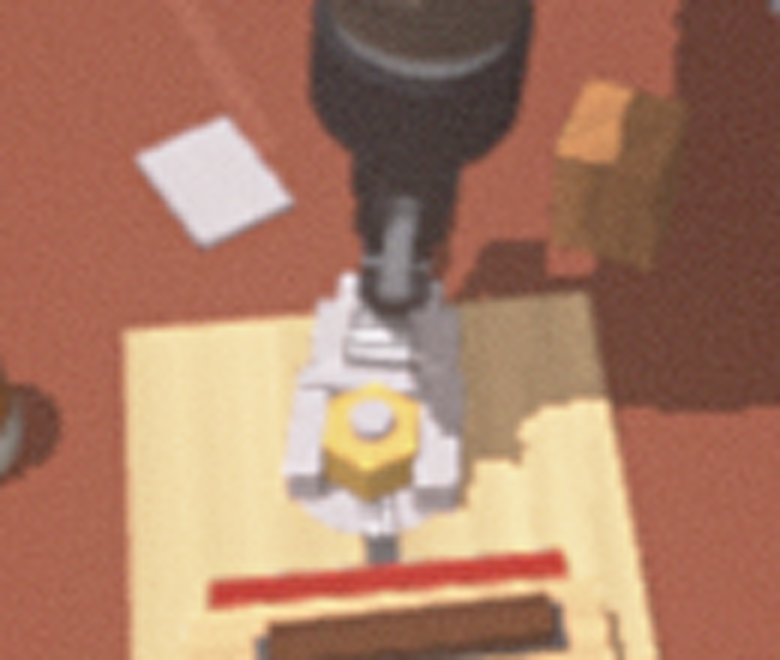

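Request:
arm_command([
  {"x":0.004,"y":0.003,"z":-0.003,"roll":0,"fingers":0},
  {"x":0.003,"y":0,"z":0,"roll":0,"fingers":0},
  {"x":0.002,"y":0,"z":0,"roll":0,"fingers":0},
  {"x":0.002,"y":-0.003,"z":0,"roll":0,"fingers":0},
])

```text
clock: 26.68
eef_pos: [0.5714, -0.0131, 0.0416]
tool_rot: [-0.498, 0.543, 0.489, 0.467]
ft_force: [-13.3, 2.1, 26.3]
grip_width: -0.0001
```

Request:
arm_command([
  {"x":0.002,"y":-0.003,"z":0,"roll":0,"fingers":0},
])

```text
clock: 26.77
eef_pos: [0.5717, -0.0131, 0.0418]
tool_rot: [-0.497, 0.544, 0.49, 0.466]
ft_force: [-12.0, 1.7, 21.6]
grip_width: 0.0001
```

Request:
arm_command([
  {"x":0.002,"y":-0.003,"z":0,"roll":0,"fingers":0},
])

```text
clock: 26.85
eef_pos: [0.5718, -0.0131, 0.0419]
tool_rot: [-0.496, 0.544, 0.492, 0.465]
ft_force: [-11.6, 2.0, 20.1]
grip_width: -0.0001
```

Request:
arm_command([
  {"x":0.002,"y":-0.003,"z":0,"roll":0,"fingers":0},
])

```text
clock: 26.93
eef_pos: [0.5719, -0.0131, 0.042]
tool_rot: [-0.494, 0.545, 0.493, 0.464]
ft_force: [-11.6, 1.7, 19.8]
grip_width: -0.0001
```

The worm stalls at about 12 N of drag with no travel, so the jaws are snug. I'll lift off and go back to the viewing pose.

Request:
arm_command([
  {"x":-0.003,"y":0.001,"z":0,"roll":0,"fingers":0},
  {"x":-0.015,"y":0,"z":0,"roll":0,"fingers":0},
  {"x":-0.02,"y":0,"z":0.01,"roll":0,"fingers":0},
  {"x":-0.015,"y":-0.008,"z":0.022,"roll":0,"fingers":0},
  {"x":-0.005,"y":-0.014,"z":0.025,"roll":0,"fingers":0},
  {"x":0,"y":-0.014,"z":0.025,"roll":0,"fingers":0},
  {"x":0,"y":-0.012,"z":0.02,"roll":0,"fingers":0},
  {"x":0,"y":0,"z":0,"roll":0,"fingers":0},
])

```text
clock: 27.6
eef_pos: [0.6259, 0.0933, 0.0873]
tool_rot: [-0.491, 0.548, 0.493, 0.465]
ft_force: [-0.8, -0.5, -0.7]
grip_width: -0.0003
```

```bash
python3 look.py ah wrist scene top; python3 go.py; python3 shoe.py ah_top
python3 - <<'E'
from h import *
crop("ah_wrist","ah_1",200,15,360,155,5)
E
```

```text
27.75 [0.62331749 0.0893525  0.0874802 ] [-0.49017482  0.54991247  0.4919923   0.46397036] [-0.67415752 -0.13133793 -0.55193371] 0.0003458202044661938
p [0.6233 0.0894 0.0875] tool x [-0.089 -0.083 -0.993] y [-0.996  0.035  0.086] z [ 0.028  0.996 -0.085] j [ 0.17  0.67  0.28  1.29 -0.07 -1.36] F [-0.7 -0.1 -0.6] M [ 0.09 -0.06  0.03] w 0.0003 t 27.75
tool y yaw 177.97
ah_top 194 jig x mean 0.0731 p2..98 [0.0683 0.0779] jy [-0.064  0.058] mid-band x 0.0731
```

View pics/ah_1.png

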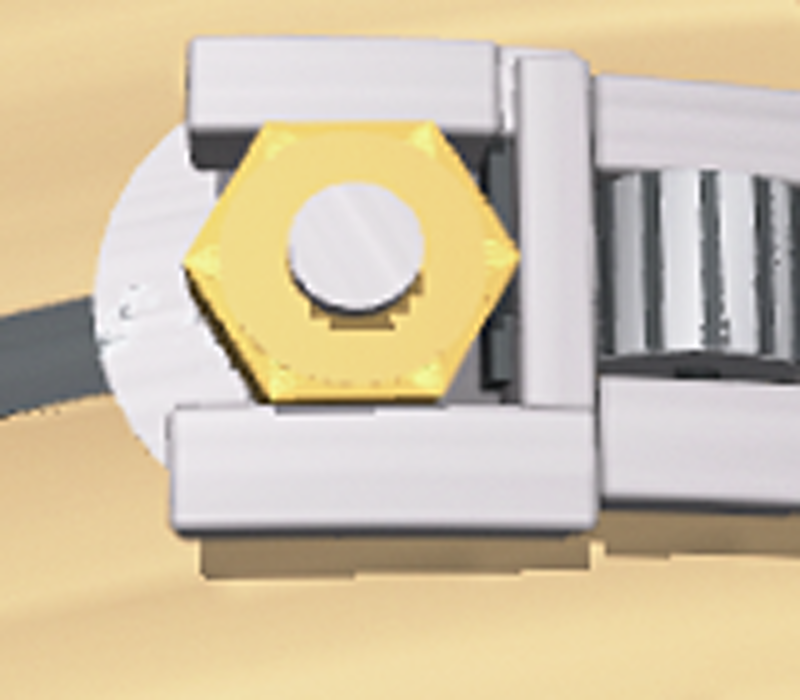

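View pics/ah_wrist.png

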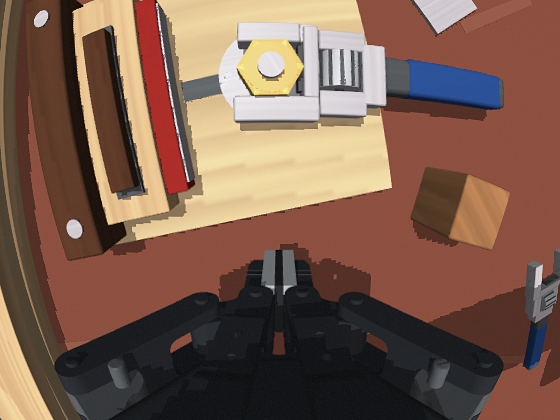

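View pics/ah_top.png

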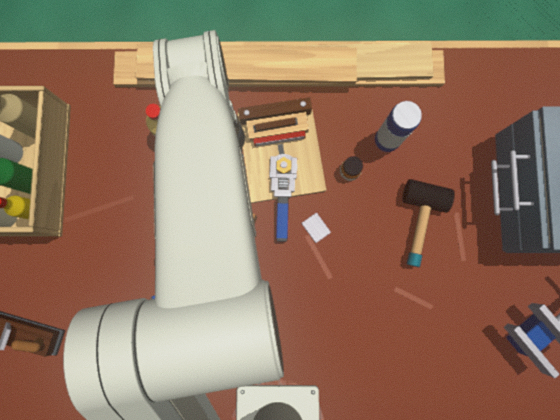

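```bash
python3 - <<'E'
from h import *
c=load("ah_wrist");f=lambda l:[((u+.5)/5-.5+200,(v+.5)/5-.5+15) for u,v in l]
M=onplane(c,f([(200,130),(480,137)]),.032,True)[:,:2];F=onplane(c,f([(180,404),(500,409)]),.032,True)[:,:2]
d=F[1]-F[0];d/=np.linalg.norm(d);n=np.array([-d[1],d[0]])
print("gap",(M-F[0])@n,"fixed face dir",np.degrees(np.arctan2(d[1],d[0])))
P=onplane(c,f([(264,121),(437,124),(519,260),(440,400),(268,402),(184,260)]),.036,True)[:,:2]
ce=P.mean(0);D=P-ce;a=np.degrees(np.arctan2(D[:,1],D[:,0]));print("nut",ce,"mod60",(a%60).round(1))
s=load("ah_scene");t=load("ah_top")
print("offcut corners now",onplane(c,[(427,168),(508,191)],.06,True)[:,:2].round(3).tolist())
print("jar",onplane(t,[(352.5,164)],.062)[:,:2],"scraper",onplane(t,[(316.5,227.5)],.004)[:,:2])
for n in("a_scene","ah_scene"):
    g=cv2.cvtColor(load(n)["frame"],cv2.COLOR_RGB2GRAY);print(n)
A=load("a_scene")["frame"].astype(int);B=s["frame"].astype(int);df=(np.abs(A-B).max(2)>60).astype(np.uint8)*255
cv2.imwrite("pics/diff.png",df)
E
python3 hand.py ah_wrist 400 520 50 120
```

```text
gap [0.03597178 0.03594717] fixed face dir 177.4291451715839
nut [ 0.62312335 -0.01353525] mod60 [59.3 58.1 59.  59.  59.  58.6]
offcut corners now [[0.532, 0.05], [0.46, 0.066]]
jar [[ 0.61928211 -0.18043562]] scraper [[ 0.47183959 -0.09700808]]
a_scene
ah_scene
centre [ 0.4894 -0.0086] dir -1.62 size [0.0282 0.0904] [ 402   60   98   49 3323]
```

View pics/ah_scene.png

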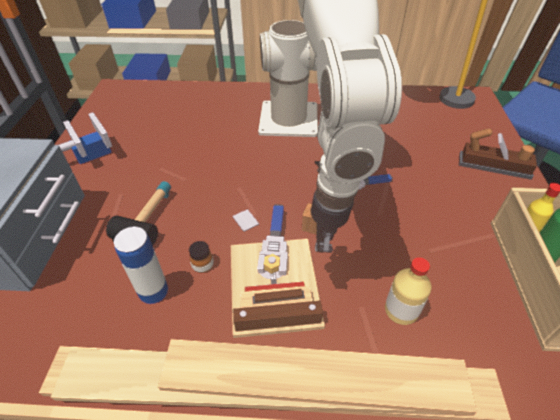

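View pics/diff.png

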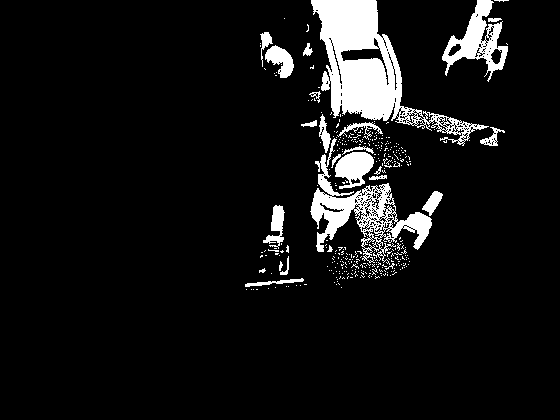

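```bash
python3 -c "
from workcell import job_done,get_obs
print(job_done()); print(get_obs()['clock'])"
```

```text
the job is handed in; nothing more can be done
None
the job is handed in; nothing more can be done
```

The job was handed in at about 28 s of the 72 s allowed. The larger wrench is lying snug on the nut, and the red shoe is against the oak board.

**What I did**
- I laid the wrench flat with its jaws around the nut and the handle pointing back towards the robot, between the jar and the offcut.
- I rolled the worm over seven strokes until it stalled, then pushed the handle clockwise by about 38° (0.67 rad) with shut fingers until it stopped hard.
- After the swing I gave the worm two short top-up strokes. The first rolled a little; the second stalled at once at about 12 N.

**Last checks**
- **Jaws:** the opening measured 36.0 mm, against 36 mm for the nut.
- **Alignment:** the nut's corner line read −1.2°. The wrench read −1.6° from the handle and −2.6° from the fixed jaw, all within the measuring noise.
- **Shoe:** it has no visible gap to the board, and it did not move after the stop or during the later worm strokes.
- **Other objects:** comparing the first and last scene pictures shows only the arm, its shadow, the wrench, the nut and the shoe changed. The offcut was half hidden there, but it had not shifted in the earlier pictures. My last corner reading of it disagreed, which I put down to picking the wrong corners.

**What did not go cleanly**
- The tool tilted gradually to 15.5° while it carried the wrench and worked the worm. I straightened it by pressing and dragging the fingertips on bare bench.
- At the hard stop the push peaked at about 13 N, more than I meant to use on the handle. The finger then slipped about 3 mm on the handle. Before the top-up strokes the wrench read about 1.3° off the nut, so that push may have loosened the jaws slightly.

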